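# Put plates away in the dry box and latch it

### The job

Put the amber plates away in the dry box: lift every plate out of the blue slotted rack by its top edge and stand each one, without ever dropping or tipping it, fully down in a slot of its own in the box, and stand the desiccant canister in the box's open bay beside the slots. When all are in, lower the lid gently until it is shut, hook the loop of the draw latch over the keeper on the lid, and press the latch lever down flat so that it snaps over centre and holds. Leave everything else on the bench where it is.

Things in the scene. Friction and masses are not known exactly. Their poses are not given: they have to be found in the camera images.
- plate_1_center (a point): Centre of an amber plate with a white strip along its top edge: 70 mm wide (its x), 6 mm thick (its y), 70 mm high (its z), 60 g; at the start it stands upright in one of the four slots of the rack. The plates are all alike; two to four are present.
- plate_2_center (a point): Centre of an amber plate with a white strip along its top edge: 70 mm wide (its x), 6 mm thick (its y), 70 mm high (its z), 60 g; at the start it stands upright in one of the four slots of the rack. The plates are all alike; two to four are present.
- plate_3_center (a point): Centre of an amber plate with a white strip along its top edge: 70 mm wide (its x), 6 mm thick (its y), 70 mm high (its z), 60 g; at the start it stands upright in one of the four slots of the rack. The plates are all alike; two to four are present.
- plate_4_center (a point): Centre of an amber plate with a white strip along its top edge: 70 mm wide (its x), 6 mm thick (its y), 70 mm high (its z), 60 g; at the start it stands upright in one of the four slots of the rack. The plates are all alike; two to four are present.
- rack: Fixed blue slotted rack, 86 (x) x 160 (y) x 50 mm high; origin under its centre. Slots at y = -54, -18, 18, 54 mm, 9 mm wide, run along its x between toothed ends (middle 50 mm open). Plates stand on its floor, 10 mm up, so 30 mm of each stands clear above the rack (tops 80 mm above the bench); they slide straight up and out.
- drybox: Fixed white dry box, 230 (x) x 216 (y) mm; origin on the bench under the centre of its chamber, +x towards the hinge, -x towards the latch. Chamber: 84 mm along x, y from -100 to 100 mm, floor 20 mm and wall tops 92 mm above the bench; the slots are at y -100 to 28, the bay beyond. In front (x -46 to -160 mm) is a console, top at 83 mm, with the latch.
- slot_1 (a point): Middle of the floor of slot 1 of the box's four plate slots, 20 mm above the bench: box x 0, y -84 mm (others at y -52, -20, 12). A slot runs along the box's x, 11 mm wide in y, 84 long; a plate fully down has its centre 35 mm above this. Black teeth 18 mm deep at both ends of the slot: straight to 40 mm up, then a 45 degree lead-in to 51 mm; the middle 48 mm is open.
- bay (a point): Middle of the floor of the open bay of the dry box, 20 mm above the bench, 84 mm (box x) by 66 mm (box y), walls to 92 mm except the 55 mm high divider towards the slots. The canister goes here, anywhere in the bay, upright.
- canister_center (a point): Half-way up the desiccant canister, 30 mm above its underside: white cylinder 40 mm across and 34 mm high with a blue band, and on it a blue grip knob 16 mm across and 26 mm high (60 mm in all), 80 g, loose on the bench.
- lid (a joint): Angle of the grey lid, rad: 0 shut, grows as it opens, at most 1.8; starts at 1.5 to 1.7 (about upright). A stiff hinge holds it where it is left; about 3 N at the edge moves it. Push its outer face (facing +x of the box when it stands open) over and down, clear of the keeper in the middle, until it lies on the chamber.
- lid_hinge (a point): Middle of the lid's hinge line (along the box's y), 93 mm above the bench. The lid is a plate 108 mm long from here to its free edge, 216 mm wide; its underside lies in the hinge plane and it is 10 mm thick.
- keeper_seat (a point): Where the middle of the loop's bar rests when hooked: 96 mm from the hinge, 12.5 mm above the lid's top. Frame turns with the lid (shut: x as the box's x, z up). Dark steel keeper, 16 mm wide in y: its horn stands on the latch side of the seat, 7 mm thick, its tip 12 mm above the seat and leaning 3 mm over it. The bar is brought over the horn and lowered behind it (+x side).
- lever_pivot (a point): Pivot of the latch lever on the console, 98 mm above the bench; axis along the box's y.
- lever (a joint): Angle of the latch lever, rad: 0 pressed flat (pointing to the box's -x), 1.57 upright, at most 2.2 (leaning towards the lid). Starts at 1.2 to 1.45; stiff, stays where left. With the loop hooked, push it from the lid's side over and down; under 8 N at the tip, dead centre at about 0.2, then it snaps to 0.
- lever_tip (a point): End of the lever, 68 mm from its pivot; the lever is a bar 20 mm wide (y) and 8 to 10 mm thick with an orange sleeve on its outer half.
- loop_bar (a point): Middle of the loop's cross bar: 5 mm thick, along the box's y, ball ends 8 mm across, 52 mm over the balls (grip there). Side rods 30 mm apart run 62 mm (sprung, up to 12 mm more, 2.5 N/mm) to a pin in the lever 15 mm from its pivot. Starts upright beside the lever; sinks if let go far from upright. Pulling it turns the lever: to reach over the horn, pull it lidwards till the lever leans past upright.
- wash_bottle: Bystander, not part of the job: white squeeze bottle with blue cap, 66 mm across, 185 mm high; leave it alone.
- tube_block: Bystander, not part of the job: blue tube block 60 x 120 x 35 mm; leave it alone.
- dishes: Bystander, not part of the job: stack of three clear dishes, 68 mm across, 40 mm high; leave it alone.
- tip_box: Bystander, not part of the job: grey box with blue top, 80 x 115 x 55 mm; leave it alone.
- driver: Bystander, not part of the job: green-handled screwdriver, 160 mm, lying flat; leave it alone.
- sample_jar: Bystander, not part of the job: white jar with yellow lid, 52 mm across, 60 mm high; leave it alone.
- marker: Bystander, not part of the job: black marker pen, 14 mm thick, 130 mm long, lying flat; leave it alone.

How it is judged:
By the outcome, as a careful person would: the job done as asked, in the order asked, and still so for the second after the job is handed in, with the robot touching nothing.
Of plate_1, plate_2, plate_3, plate_4 only 2 to 4 are there at a start; the rules pass over those that are not, and their reading is None.
At some moment in a run one of canister may be knocked a few centimetres aside while the robot is not near it.
It also fails if it takes over 210 s, if anything falls off the work surface, if the arm or the gripper's body presses on something with over 40 N, if the wrist force passes 120 N, or if a joint passes its speed limit or range.

### The arm

A 6-joint arm with a two-finger parallel gripper is mounted at the origin on the work surface. World frame = base frame: x ahead of the robot, y to its left, z up, the work surface at z = 0. Lengths are in m, angles in rad, forces in N, time in s.
With the tool pointing down it reaches from about 0.35 to 0.8 m from the base axis. Payload 7.3 kg.
Tool frame: the origin (TCP) lies between the finger pads; the fingertips stand 25 mm ahead of it and the grasp point (between the pads) lies 6 mm ahead of it (r.tip_extent is the distance from the TCP to the fingertips, in m); z points along the fingers, y is the direction in which the jaws open and shut (so a half turn about z gives the same grasp; the last joint's range is limited). The gripper opens to 85 mm and grips with 20 to 120 N. Pads are 22 mm wide; open, the fingers measure 114 mm over their backs; the gripper's body (76 mm by 85 mm) begins 54 mm behind the grasp point. The pads swing forward as they close: fully open they stand 13 mm farther back than shut.
Start: joints at [-0.146, 0.342, 1.524, -0, 1.275, -0.146], TCP at [0.525, 0, 0.256] pointing down, gripper open.
Joint ranges: [-2.53, 2.53], [-0.77, 2.02], [0.04, 2.7], [-1, 4.14], [0.28, 2.66], [-3.11, 3.11]. Speed limits (rad/s): [2.57, 2.57, 3.14, 3.14, 3.14, 3.14].

### API

Orientations are given as a unit quaternion [x, y, z, w].
In Python, from workcell import r, command_gripper, optics gives the robot as it stands. The module is installed in compiled form; this text tells all that it offers. Calls block until the motion is done:
- r.reach(position, orientation): joint-space move of the TCP to a pose.
- r.move_straight(position, orientation=None, speed=0.15, max_force=None): straight line of the TCP; orientation=None keeps the orientation; speed is the mean speed in m/s. With max_force (N) it stops when the force on the tool has changed by that much, and returns True; else False.
- r.movej(angles): joint-space move.
- command_gripper(opening, force=None): finger opening in m; force is the grip in N (None keeps the last); returns when the fingers have stopped.
- r.hold(seconds).
- r.solve_ik(position, orientation): joint angles nearest the present ones, or None.
- r.read_state(): the state.
- optics.get_image(name): name is "scene" or "side" or "wrist"; returns (picture, depth): 384x512x3 uint8, red, green, blue; 384x512 float32, m along the optical axis (not along the pixel's ray), 0 where there is no reading.
- optics.camera_model(name): a dict with "K" (3x3 intrinsics, pixels), "R" (3x3) and "t" (3): a world point X has camera coordinates R X + t; the wrist camera has in their place "tool_from_camera" (4x4, takes a point from camera to tool coordinates, whose origin is the TCP and whose axes are the flange's). Camera axes: x right, y down, z forward; pixel columns grow to the right and rows downward; lengths in m; the calibration is good to about 2 mm. A picture is of the moment at which its call begins: read the wrist's pose just before it. camera_model takes no time and is no camera call.
A pose or a line that the arm cannot do raises r.PlanningError and nothing moves.
- r.finish_job(): hands the job in, once; it reports no verdict.
The state is a dict: "time_s": time; "joint_positions": joint angles; "dq": joint speeds; "tau": joint torques, N m; "eef_pos": TCP position; "eef_rot": TCP orientation; "contact_force": force on the tool from outside, world axes, zero at the start; "torque": the same for the moment, N m; "grip_width": finger opening in m.
Only numpy, scipy, OpenCV 4.12 (cv2) and the standard library are available. Lean on these libraries where they do the work, as an engineer would, in place of code of your own. Each camera call takes 0.05 s, during which the arm holds its last target.

## Working session

There is one attempt and no reset: what is moved stays moved. The work goes in short steps, each a Python script; the robot and the scene stay as the last script left them, time stands still between calls to the robot, and variables do not carry over. Pictures are saved under pics/ and viewed, and the job is handed in when it is done.

```bash
mkdir -p pics; ls; cat > h.py <<'E'
import numpy as np, cv2
from workcell import r, command_gripper, optics
def snap(name,fn,scale=1.5):
    st=r.read_state(); p,d=optics.get_image(name)
    cv2.imwrite(f'pics/{fn}.png',cv2.resize(p[:,:,::-1],None,fx=scale,fy=scale))
    np.savez(f'pics/{fn}.npz',p=p,d=d,pos=st['eef_pos'],rot=st['eef_rot'])
    return p,d
E
python3 - <<'E'
from h import *
for c in ['scene','side','wrist']:
    snap(c,c+'0'); print(c,{k:np.round(v,3).tolist() for k,v in optics.camera_model(c).items()})
s=r.read_state();print(s['time_s'],s['eef_rot'],r.tip_extent)
E
```

```text
pics
scene {'K': [[369.235, 0.0, 257.431], [0.0, 369.235, 192.638], [0.0, 0.0, 1.0]], 'R': [[-0.776, 0.631, 0.011], [0.528, 0.659, -0.536], [-0.346, -0.41, -0.844]], 't': [0.445, -0.239, 1.291]}
side {'K': [[447.822, 0.0, 257.024], [0.0, 447.822, 186.547], [0.0, 0.0, 1.0]], 'R': [[0.838, -0.546, -0.006], [-0.412, -0.625, -0.663], [0.358, 0.558, -0.748]], 't': [-0.478, 0.301, 1.235]}
wrist {'K': [[286.349, 0.0, 256.169], [0.0, 286.349, 194.244], [0.0, 0.0, 1.0]], 'tool_from_camera': [[0.001, -0.95, -0.312, 0.08], [1.0, 0.001, 0.0, 0.0], [0.0, -0.312, 0.95, -0.118], [0.0, 0.0, 0.0, 1.0]]}
0.15 [ 7.07103035e-01  7.07110303e-01 -3.30741912e-04 -4.55932510e-04] 0.025
```

View pics/scene0.png

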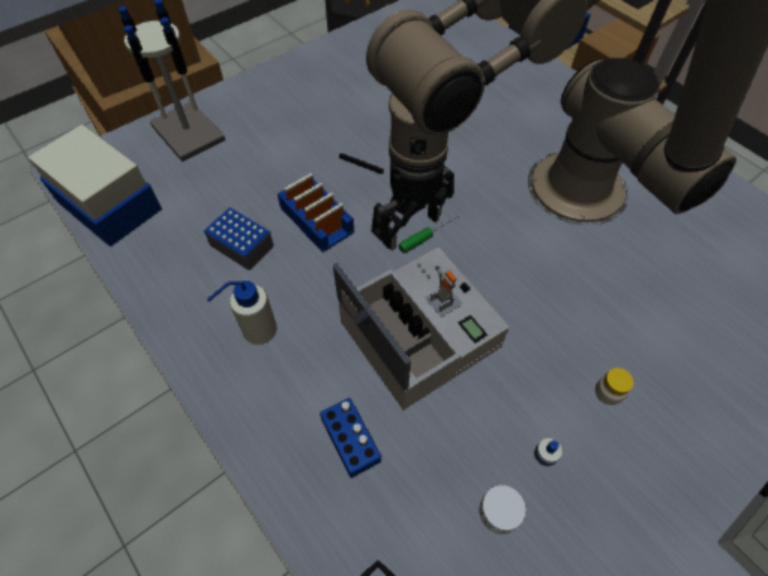

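View pics/side0.png

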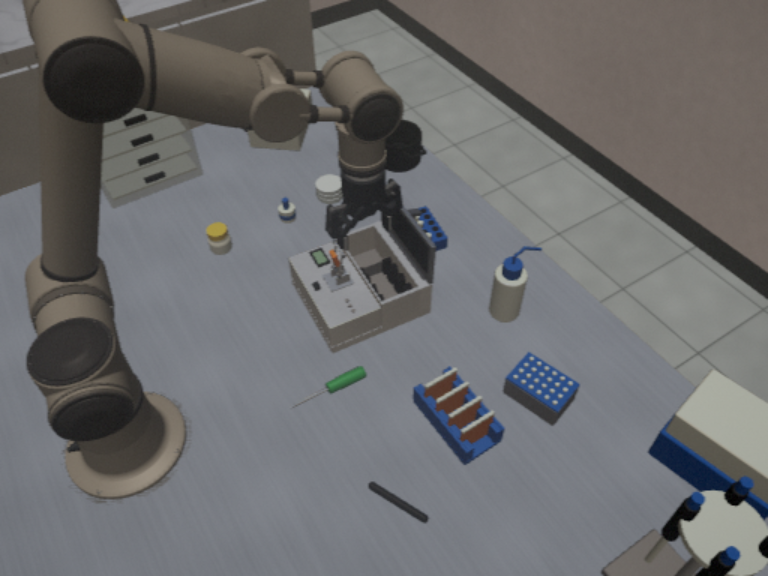

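View pics/wrist0.png

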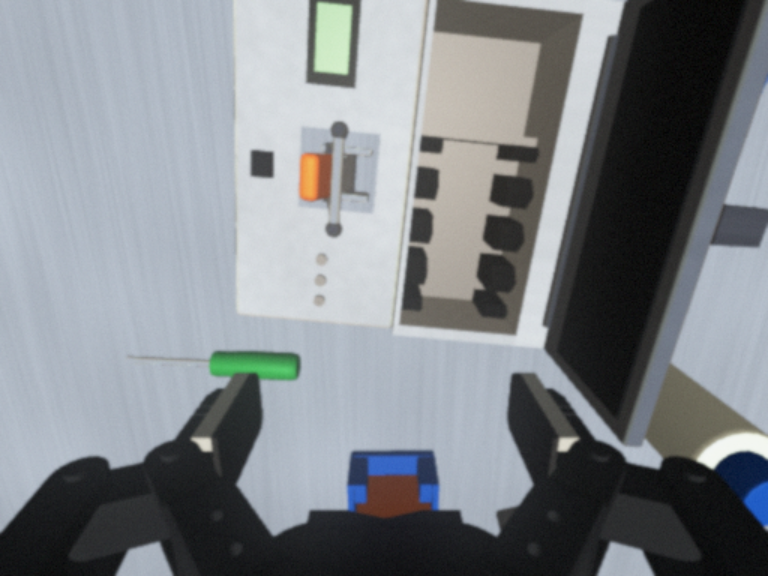

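```bash
cat >> h.py <<'E'
from scipy.spatial.transform import Rotation as Ro
def cloud(name,fn):
    z=np.load(f'pics/{fn}.npz'); d=z['d']; m=optics.camera_model(name); K=m['K']
    v,u=np.mgrid[0:384,0:512]
    P=np.stack([(u-K[0,2])/K[0,0]*d,(v-K[1,2])/K[1,1]*d,d],-1)
    if name=='wrist':
        T=m['tool_from_camera']; P=P@T[:3,:3].T+T[:3,3]
        P=P@Ro.from_quat(z['rot']).as_matrix().T+z['pos']
    else: P=(P-m['t'])@m['R']
    P[d==0]=np.nan
    return z['p'],P
E
python3 - <<'E'
from h import *
p,P=cloud('wrist','wrist0')
def q(u,v): print((u,v),np.round(P[int(v/1.5),int(u/1.5)],4))
for a in [(240,310),(240,10),(390,320),(400,328),(540,342),(338,130),(333,228),(336,180),(312,155),(312,195),(440,100),(480,90),(460,290),(735,225),(635,430),(360,462),(430,462),(395,500)]: q(*a)
p,P=cloud('scene','scene0')
print('scene')
for a in [(550,445),(300,183),(310,195),(327,208),(318,225),(340,268),(405,372),(345,240),(280,200),(350,215),(330,245)]: q(*a)
p,P=cloud('side','side0')
print('side')
for a in [(286,203),(440,380),(460,400),(478,425),(500,432),(467,455),(417,388)]: q(*a)
E
```

```text
(240, 310) [ 0.4204 -0.0286  0.083 ]
(240, 10) [0.4396 0.1593 0.082 ]
(390, 320) [ 0.5288 -0.0368  0.0823]
(400, 328) [ 0.5351 -0.0386  0.092 ]
(540, 342) [ 0.6364 -0.05    0.0921]
(338, 130) [0.5044 0.0892 0.175 ]
(333, 228) [0.5009 0.0461 0.1746]
(336, 180) [0.5027 0.0676 0.172 ]
(312, 155) [0.4911 0.0786 0.1643]
(312, 195) [0.4903 0.0602 0.1652]
(440, 100) [0.566  0.1172 0.0206]
(480, 90) [0.5961 0.1234 0.0209]
(460, 290) [ 0.5889 -0.0334  0.0216]
(735, 225) [0.6673 0.0518 0.1991]
(635, 430) [ 0.6428 -0.0441  0.2014]
(360, 462) [ 0.5006 -0.2146  0.0202]
(430, 462) [ 0.5693 -0.2142  0.0205]
(395, 500) [ 0.5347 -0.2384  0.0439]
scene
(550, 445) [0.5316 0.3694 0.0579]
(300, 183) [ 0.5306 -0.3472  0.0739]
(310, 195) [ 0.5337 -0.3097  0.0706]
(327, 208) [ 0.5144 -0.2742  0.0503]
(318, 225) [ 0.5615 -0.2395  0.0596]
(340, 268) [ 0.6416 -0.0443  0.1996]
(405, 372) [0.6685 0.1591 0.17  ]
(345, 240) [ 0.5152 -0.2137 -0.0027]
(280, 200) [ 0.5773 -0.3679  0.0358]
(350, 215) [ 0.4895 -0.2275  0.0507]
(330, 245) [ 0.5526 -0.2159  0.0098]
side
(286, 203) [0.5261 0.3663 0.0571]
(440, 380) [ 0.529  -0.2447  0.0807]
(460, 400) [ 0.5504 -0.2799  0.0423]
(478, 425) [ 0.5303 -0.3537  0.0773]
(500, 432) [ 0.5675 -0.3755  0.0468]
(467, 455) [ 0.4939 -0.3759  0.0415]
(417, 388) [ 0.497  -0.2201  0.0508]
```

```bash
python3 - <<'E'
from h import *
q=r.read_state()['eef_rot']
r.reach([0.535,-0.29,0.27],q); snap('wrist','w_rack')
r.reach([0.57,0.05,0.33],q); snap('wrist','w_box')
r.reach([0.53,0.36,0.3],q); snap('wrist','w_can')
s=r.read_state(); print(s['time_s'],s['joint_positions'])
E
```

```text
3.925 [4.74242421e-01 5.39191617e-01 1.08974274e+00 1.53498132e-04
 1.51314861e+00 4.76315347e-01]
```

```bash
python3 - <<'E'
import cv2,numpy as np
a=np.hstack([cv2.imread(f'pics/{n}.png') for n in ['w_rack','w_box']]); cv2.imwrite('pics/ab.png',cv2.resize(a,(1536//2*1,288)))
E
```

```text
(no output)
```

View pics/w_rack.png

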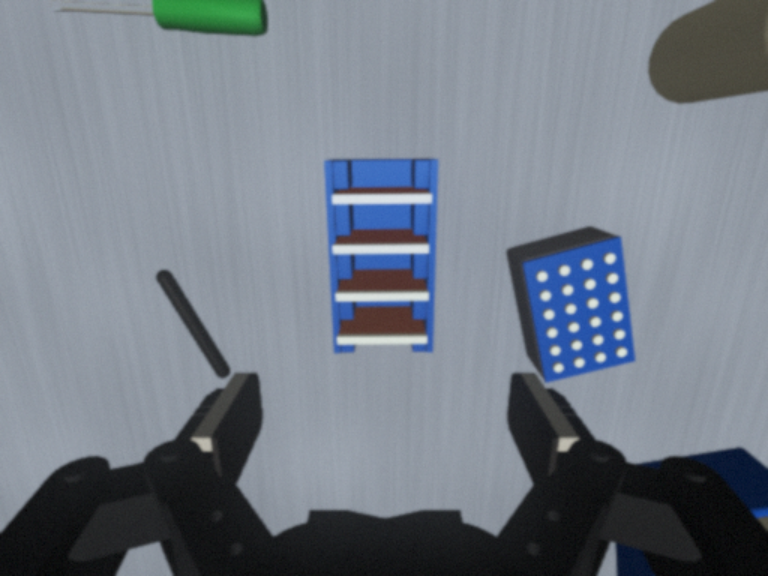

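View pics/w_box.png

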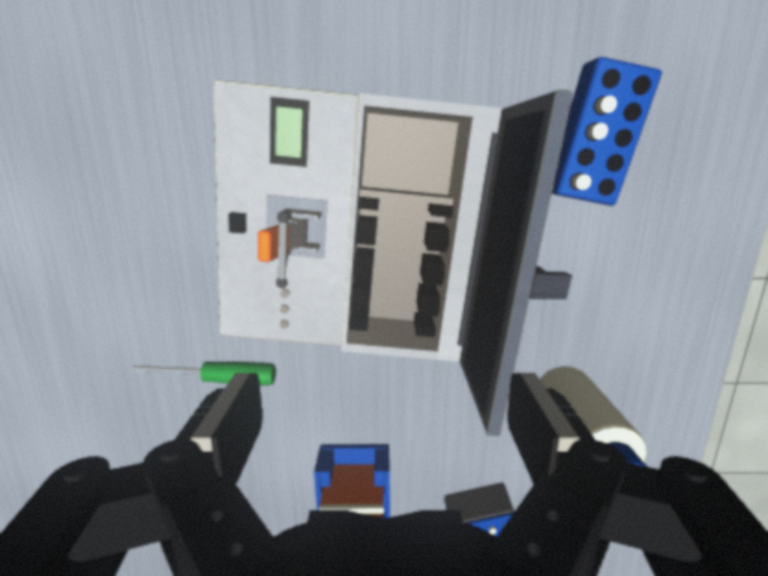

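View pics/w_can.png

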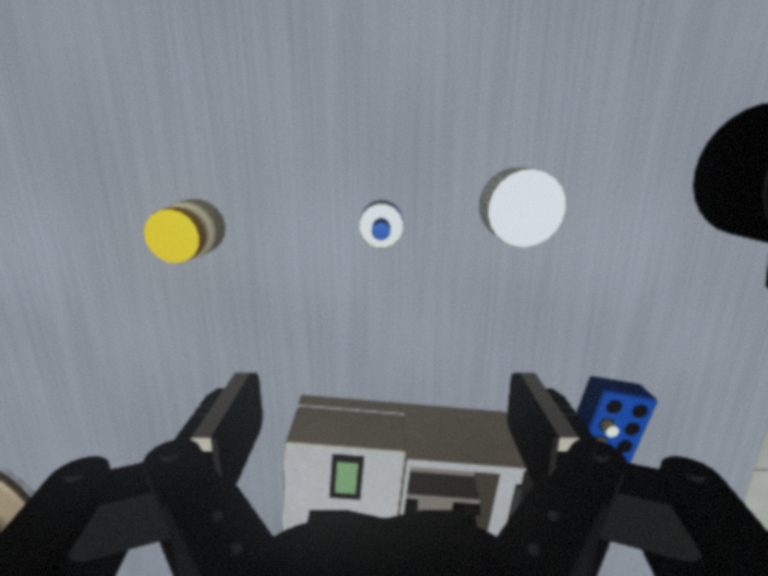

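```bash
cat > fit.py <<'E'
from h import *
p,P=cloud('wrist','w_rack'); pi=p.astype(int)
X,Y,Z=P[...,0],P[...,1],P[...,2]
v,u=np.mgrid[0:384,0:512]
blue=(pi[...,2]>pi[...,0]+50)&(u>200)&(u<310)&(v>95)&(v<245)&(Z>.045)&(Z<.056)
pts=P[blue][:,:2].astype(np.float32); 
print('rack',cv2.minAreaRect(pts*1000),np.nanmedian(Z[blue]))
w=(pi.min(-1)>140)&(u>215)&(u<295)&(v>120)&(v<236)&(Z>.07)
n,l,s,c=cv2.connectedComponentsWithStats(w.astype(np.uint8))
for i in range(1,n):
    if s[i,4]<50: continue
    q=P[l==i]; r_=cv2.minAreaRect((q[:,:2]*1000).astype(np.float32)); print('plate',np.round(np.median(q,0),4),[np.round(a,1) for a in r_],s[i,4])
p,P=cloud('wrist','w_box'); X,Y,Z=P[...,0],P[...,1],P[...,2]
for fn in ['w_box','wrist0']:
    p,P=cloud('wrist',fn); X,Y,Z=P[...,0],P[...,1],P[...,2]
    m=(abs(Z-.083)<.004)&(X>.4)&(X<.545)&(Y>-.06)&(Y<.2)
    m=cv2.morphologyEx(m.astype(np.uint8),cv2.MORPH_OPEN,np.ones((3,3)))>0
    print(fn,'console',cv2.minAreaRect((P[m][:,:2]*1000).astype(np.float32)),np.median(Z[m]))
    m=(abs(Z-.092)<.0035)&(X>.5)&(X<.68)&(Y>-.1)&(Y<.25)
    print(fn,'walls',cv2.minAreaRect((P[m][:,:2]*1000).astype(np.float32)),np.median(Z[m]))
p,P=cloud('wrist','w_can'); pi=p.astype(int); Z=P[...,2]
m=(pi[...,2]>pi[...,0]+50)&(Z>.05)&(u>220)&(u<280)&(v>120)&(v<180)
q=P[m]; print('knob',np.median(q,0),np.ptp(q,0),m.sum())
m=(pi.min(-1)>150)&(Z>.025)&(u>220)&(u<280)&(v>120)&(v<180)
q=P[m]; print('can',cv2.minEnclosingCircle(q[:,:2].astype(np.float32)),np.median(q[:,2]))
for fn,n in [('scene0','scene'),('side0','side')]:
    p,P=cloud(n,fn);pi=p.astype(int)
    D=np.hypot(P[...,0]-.527,P[...,1]-.37)
    m=(pi[...,2]>pi[...,0]+50)&(D<.05)&(P[...,2]>.035)
    print(n,'knob',np.median(P[m],0),P[m].max(0))
E
python3 fit.py
```

```text
rack ((533.4390258789062, -295.0087890625), (86.23513793945312, 159.8846893310547), 0.7214117050170898) 0.05033607459419878
plate [ 0.5339 -0.2401  0.0804] [array([ 533.3, -240.5]), array([68.9,  6.2]), np.float64(0.5)] 447
plate [ 0.5317 -0.2764  0.0804] [array([ 532.2, -276.4]), array([69.1,  6.6]), np.float64(1.0)] 389
plate [ 0.5328 -0.3129  0.0805] [array([ 533.3, -313.2]), array([69.4,  6.9]), np.float64(0.4)] 369
plate [ 0.5328 -0.3487  0.0805] [array([ 533.4, -349.2]), array([69.4,  7.2]), np.float64(0.7)] 349
w_box console ((483.63616943359375, 68.8584213256836), (215.7169189453125, 113.3769760131836), 84.55714416503906) 0.0835469930120001
w_box walls ((573.9295043945312, 59.73661422729492), (216.6477813720703, 150.76577758789062), 84.43307495117188) 0.09240914079154364
wrist0 console ((481.62255859375, 60.80247116088867), (206.7957305908203, 126.207275390625), 89.71382904052734) 0.08350874464754897
wrist0 walls ((578.0414428710938, 59.81489562988281), (216.7686767578125, 143.99229431152344), 84.39384460449219) 0.09230863416805737
knob [0.52805416 0.37582995 0.06036559] [0.01384398 0.01390983 0.0070808 ] 114
can ((0.5277263522148132, 0.37435755133628845), 0.019904393702745438) 0.03431191918588444
scene knob [0.52862    0.37507716 0.06103208] [0.53556049 0.38067866 0.0643264 ]
side knob [0.52769291 0.3729938  0.0608448 ] [0.53409078 0.37849386 0.06404735]
```

```bash
cat > an.py <<'E'
from h import *
yaw=np.radians(-5.55); o=np.array([.5861,.0590])
def tob(P):
    c,s=np.cos(yaw),np.sin(yaw); d=P[...,:2]-o
    return np.stack([d[...,0]*c+d[...,1]*s,-d[...,0]*s+d[...,1]*c,P[...,2]],-1)*1000
# console/wall edges
for fn in ['w_box','wrist0']:
    p,P=cloud('wrist',fn); B=tob(P); x,y,z=B[...,0],B[...,1],B[...,2]
    m=(abs(z-92.3)<3)&(x>-60)&(x<80)&(abs(y)<120)
    for lo,hi in [(-100,-60),(-60,-20),(-20,20),(20,60),(60,100)]:
        k=m&(y>lo)&(y<hi)&(x<-20)
        k2=m&(y>lo)&(y<hi)&(x>20)
        print(fn,'front wall x',lo,np.percentile(x[k],[1,50,99]).round(1),'hinge wall',np.percentile(x[k2],[1,50,99]).round(1) if k2.sum() else None)
    for lo,hi in [(-30,0),(0,30)]:
        k=m&(x>lo)&(x<hi); print(' y walls',np.percentile(y[k&(y<0)],[1,99]).round(1),np.percentile(y[k&(y>0)],[1,99]).round(1) if (k&(y>0)).any() else 0)
    k=(abs(z-20.5)<3)&(abs(x)<42)&(abs(y)<110)
    print(' floor',np.percentile(x[k],[1,99]),np.percentile(y[k],[1,99]))
    k=(z>48)&(z<54)&(x<0)&(x>-44)&(abs(y)<110)
    h,e=np.histogram(y[k],bins=np.arange(-110,112,4)); print(' teeth',[(int(e[i]),int(h[i])) for i in range(len(h)) if h[i]>0])
    # lid
    k=(z>100)&(x>30)&(x<90)&(abs(y)<112)&(p.max(-1)<60)
    A=np.c_[z[k],np.ones(k.sum())]; s,*_=np.linalg.lstsq(A,x[k],rcond=None)
    print(' lid in face x=%.3f z+%.1f'%tuple(s),k.sum(),z[k].max(), 'x@93',s[0]*93+s[1],'ang',np.pi/2+np.arctan(s[0]), 'resid',np.std(x[k]-A@s))
    # above console
    k=(z>100)&(x<-30)&(x>-150)&(abs(y)<60)
    q=B[k]; print(' latch',q.min(0).round(1),q.max(0).round(1))
    pi=p.astype(int); o_=k&(pi[...,0]>150)&(pi[...,2]<90)
    if o_.sum(): print(' orange',B[o_].min(0).round(1),B[o_].max(0).round(1),o_.sum())
    g=k&(z>165); print(' bar',np.c_[B[g].min(0),B[g].max(0)].round(1).tolist())
E
python3 an.py
python3 - <<'E'
from h import *
z=np.load('pics/w_rack.npz');d=z['d']
from workcell import optics
m=optics.camera_model('wrist');K=m['K'];T=m['tool_from_camera']
v,u=np.mgrid[0:384,0:512];P=np.stack([(u-K[0,2])/K[0,0]*d,(v-K[1,2])/K[1,1]*d,d],-1)@T[:3,:3].T+T[:3,3];P*=1000
k=(d>0)&(abs(P[...,1])<80)&(P[...,2]<40)
for zz in range(-60,30,6):
    q=P[k&(P[...,2]>=zz)&(P[...,2]<zz+6)]
    if len(q):
        for s in (-1,1):
            g=q[q[:,1]*s>0]
            if len(g): print(zz,s,'y',g[:,1].min().round(1),g[:,1].max().round(1),'x',g[:,0].min().round(1),g[:,0].max().round(1))
E
```

```text
w_box front wall x -100 [-45.4 -43.3 -23.1] hinge wall [31.  50.7 61.9]
w_box front wall x -60 [-45.6 -43.6 -41.5] hinge wall [42.4 50.6 58.8]
w_box front wall x -20 [-45.6 -43.5 -41.6] hinge wall [42.2 50.6 59. ]
w_box front wall x 20 [-45.7 -43.6 -41.7] hinge wall [42.1 50.5 58.9]
w_box front wall x 60 [-45.7 -43.5 -27.9] hinge wall [39.  50.7 62.4]
 y walls [-108.5  -99.8] [ 99.8 107.6]
 y walls [-108.3  -99.6] [ 99.8 107.6]
 floor [-40.37179599  40.47597008] [-97.99096173  98.72791923]
 teeth [(-102, 23), (-94, 5), (-90, 12), (-58, 15), (-30, 3), (-26, 12), (-22, 2), (2, 1), (6, 9), (14, 2), (26, 2), (30, 15), (34, 2), (50, 2), (66, 2), (82, 3), (98, 18)]
 lid in face x=-0.074 z+73.3 12726 394.33205605563023 x@93 66.44623472091415 ang 1.49672048266589 resid 5.352760958380253
 latch [-101.4  -29.4  100. ] [-30.   25.5 400.4]
 orange [-100.4   -8.9  162.8] [-92.9  10.9 167.3] 154
 bar [[-101.0, -30.0], [-29.4, 25.5], [165.0, 400.4]]
wrist0 front wall x -100 [-45.8 -43.7 -20.7] hinge wall [41.  50.7 62.8]
wrist0 front wall x -60 [-45.8 -43.8 -41.8] hinge wall [42.  50.5 58.9]
wrist0
[... 801 characters left out ...]
.1 x -7.7 18.4
-54 1 y 0.2 74.3 x -7.6 18.6
-48 -1 y -73.9 -6.6 x -12.4 17.9
-48 1 y 8.5 74.7 x -12.3 17.8
-42 -1 y -75.1 -36.3 x -12.4 14.7
-42 1 y 37.2 75.2 x -12.4 15.0
-36 -1 y -73.1 -40.4 x 5.8 14.7
-36 1 y 40.8 73.4 x 6.2 14.6
-30 -1 y -54.9 -41.7 x -1.3 12.9
-30 1 y 42.5 62.3 x -0.9 13.0
-24 -1 y -56.1 -41.8 x -9.9 11.9
-24 1 y 42.5 57.0 x -9.5 12.1
-18 -1 y -56.2 -41.7 x -11.5 12.2
-18 1 y 42.6 56.6 x -10.9 12.1
-12 -1 y -56.3 -41.7 x -12.2 12.0
-12 1 y 42.5 56.8 x -11.1 11.8
-6 -1 y -56.1 -41.9 x -10.9 11.9
-6 1 y 42.4 57.0 x -10.9 11.9
0 -1 y -55.4 -41.9 x -11.2 12.0
0 1 y 42.5 56.9 x -10.9 11.9
6 -1 y -49.2 -41.8 x -10.8 11.5
6 1 y 42.6 49.8 x -10.7 11.8
12 1 y 43.5 43.5 x 3.6 3.6
```

```bash
python3 - <<'E'
from h import *
m=optics.camera_model('wrist');K=m['K'];T=m['tool_from_camera']
Q=[]
for fn in ['w_rack','w_can','w_box','wrist0']:
    d=np.load(f'pics/{fn}.npz')['d']
    v,u=np.mgrid[0:384,0:512];P=np.stack([(u-K[0,2])/K[0,0]*d,(v-K[1,2])/K[1,1]*d,d],-1)@T[:3,:3].T+T[:3,3];P*=1000
    Q.append(P[(d>0)&(abs(P[...,1])<80)&(P[...,2]<20)])
P=np.concatenate(Q)
for zz in range(-4,16,1):
    q=P[(P[:,2]>=zz)&(P[:,2]<zz+1)]
    for s in (-1,1):
        g=q[q[:,1]*s>30]
        if len(g): print(zz,s,'y',g[:,1].min().round(1),g[:,1].max().round(1),len(g))
from an import tob
for c,fn in [('wrist','wrist0'),('wrist','w_box'),('side','side0'),('scene','scene0')]:
    p,P=cloud(c,fn);B=tob(P);B=B[~np.isnan(B[...,0])]
    k=(abs(B[:,1])<31)&(B[:,2]>168)&(B[:,2]<180)&(B[:,0]>-100)&(B[:,0]<-60); 
    if k.sum(): print(fn,'bar',np.median(B[k],0).round(1),np.percentile(B[k],[3,97],axis=0).round(1).tolist(),k.sum())
    k=(abs(B[:,1])<95)&(B[:,2]>115)&(B[:,2]<197)&(B[:,0]>40)&(B[:,0]<75)
    for z0 in range(115,197,20):
        g=k&(B[:,2]>z0)&(B[:,2]<z0+10); print('  lid',z0,np.percentile(B[g,0],[5,50,95]).round(1) if g.sum() else '')
E
```

```text
-4 -1 y -55.6 -41.9 247
-4 1 y 42.6 56.6 247
-3 -1 y -56.1 -41.7 231
-3 1 y 42.5 56.6 228
-2 -1 y -56.5 -42.0 203
-2 1 y 42.6 57.0 214
-1 -1 y -56.2 -41.9 255
-1 1 y 42.4 56.6 245
0 -1 y -56.4 -41.9 208
0 1 y 42.7 56.9 221
1 -1 y -55.3 -41.8 216
1 1 y 42.5 56.3 200
2 -1 y -55.0 -41.9 180
2 1 y 42.7 56.5 210
3 -1 y -55.0 -41.9 212
3 1 y 42.5 55.2 197
4 -1 y -54.2 -41.9 202
4 1 y 42.7 54.3 184
5 -1 y -48.8 -41.9 144
5 1 y 42.6 54.8 169
6 -1 y -48.9 -41.8 153
6 1 y 42.5 49.5 146
7 -1 y -49.2 -41.9 131
7 1 y 42.6 49.8 129
8 -1 y -43.0 -41.8 107
8 1 y 42.5 49.5 103
9 -1 y -42.8 -41.9 75
9 1 y 42.6 43.5 94
10 -1 y -42.7 -41.9 80
10 1 y 42.7 43.3 67
11 -1 y -42.7 -42.2 38
11 1 y 43.0 43.6 37
12 -1 y -42.8 -42.7 2
12 1 y 43.5 43.5 3
w_box front wall x -100 [-45.4 -43.3 -23.1] hinge wall [31.  50.7 61.9]
w_box front wall x -60 [-45.6 -43.6 -41.5] hinge wall [42.4 50.6 58.8]
w_box front wall x -20 [-45.6 -43.5 -41.6] hinge wall [42.2 50.6 59. ]
w_box front wall x 20 [-45.7 -43.6 -41.7] hinge wall [42.1 50.5 58.9]
w_box front wall x 60 [-45.7 -43.5 -27.9] hinge wall [39.  50.7 62.4]
 y walls [-
[... 1634 characters left out ...]
1.  61.7 62.5]
  lid 195 [62.6 63.4 64.1]
w_box bar [-83.1   2.  172.6] [[-86.0, -23.3, 170.5], [-80.5, 24.4, 174.6]] 291
  lid 115 [60.9 61.2 61.5]
  lid 135 [61.1 61.4 61.8]
  lid 155 [61.2 61.7 62. ]
  lid 175 [61.5 61.9 62.3]
  lid 195 [63.2 63.6 64. ]
side0 bar [-82.8  -0.7 173.4] [[-93.6, -25.8, 168.9], [-78.3, 20.5, 177.4]] 31
  lid 115 [62.6 64.  65.4]
  lid 135 [62.5 63.7 65.3]
  lid 155 [62.4 64.2 65.5]
  lid 175 [62.8 64.3 65.8]
  lid 195 [63.  66.1 67.4]
scene0 bar [-8.300e+01  1.000e-01  1.734e+02] [[-93.2, -23.3, 169.3], [-80.8, 23.9, 176.0]] 42
  lid 115 [71.5 72.1 73.1]
  lid 135 [71.7 72.4 73.5]
  lid 155 [72.  72.5 73.3]
  lid 175 [72.3 72.8 73.4]
  lid 195 [72.8 73.2 73.8]
```

```bash
cat >> h.py <<'E'
BY=np.radians(-5.55); BO=np.array([.5861,.0590])
def b2w(x,y,z):
    c,s=np.cos(BY),np.sin(BY); return np.array([BO[0]+(x*c-y*s)/1000,BO[1]+(x*s+y*c)/1000,z/1000])
def tob(P):
    c,s=np.cos(BY),np.sin(BY); d=P[...,:2]-BO
    return np.stack([d[...,0]*c+d[...,1]*s,-d[...,0]*s+d[...,1]*c,P[...,2]],-1)*1000
def qd(psi):
    c,s=np.cos(psi),np.sin(psi)
    return Ro.from_matrix(np.array([[-c,-s,0],[-s,c,0],[0,0,-1]])).as_quat()
QB=qd(BY); QR=qd(np.radians(.7))
def st(msg=''):
    s=r.read_state(); print(msg,'t%.1f'%s['time_s'],'pos',np.round(s['eef_pos'],4),'box',tob(s['eef_pos']).round(1),'F',np.round(s['contact_force'],1),'w %.4f'%s['grip_width']); return s
def plate(px,py,sy,eng,rel):
    r.reach([px,py,.16],QR); command_gripper(.022,40)
    zt=(80.4-eng)/1000+.025
    r.move_straight([px,py,zt],speed=.08,max_force=12); st('down')
    command_gripper(0,40); s=st('grip')
    if not .003<s['grip_width']<.010: print('BAD GRIP'); return False
    r.move_straight([px,py,zt+.125],speed=.12); st('lift')
    t=b2w(0,sy,(90-eng)+25)
    r.move_straight([t[0],t[1],zt+.125],QB,speed=.18)
    r.move_straight([t[0],t[1],t[2]+.045],speed=.1); st('above teeth')
    h=r.move_straight([t[0],t[1],t[2]+.006],speed=.04,max_force=10); st('near %s'%h)
    if h: print('EARLY CONTACT'); return False
    h=r.move_straight([t[0],t[1],t[2]-.003],speed=.015,max_force=5); st('floor %s'%h)
    return True
E
python3 - <<'E'
from h import *
q=r.solve_ik([.533,-.24,.16],QR); print(q)
snap('side','s1')
r.reach([.533,-.20,.2],QR)
print(r.read_state()['joint_positions'])
ok=plate(.5333,-.2402,-82.5,8,.008)
snap('wrist','p1'); snap('side','p1s')
E
```

```text
[-5.54163629e-01  5.37873327e-01  1.48959481e+00 -4.44089210e-16
  1.11412452e+00 -2.13717726e+00]
[-4.92883027e-01  4.70811304e-01  1.48404561e+00  1.63716624e-04
  1.18636968e+00 -2.07612562e+00]
down t8.1 pos [ 0.5336 -0.2404  0.0979] box [ -23.3 -303.1   97.9] F [-0.3 -0.3  0.2] w 0.0220
grip t8.3 pos [ 0.5337 -0.2405  0.0982] box [ -23.2 -303.1   98.2] F [-0.2 -0.6  3. ] w 0.0045
lift t9.5 pos [ 0.5329 -0.24    0.2215] box [ -24.  -302.7  221.5] F [-0.3  0.2 -1. ] w 0.0043
above teeth t11.8 pos [ 0.5785 -0.0233  0.1526] box [  0.4 -82.6 152.6] F [ 0.1 -0.  -0.1] w 0.0042
near False t12.9 pos [ 0.5784 -0.0232  0.1133] box [  0.2 -82.5 113.3] F [ 0.6  0.6 -1.5] w 0.0040
floor True t13.3 pos [ 0.5783 -0.0231  0.1082] box [ 1.000e-01 -8.250e+01  1.082e+02] F [-1.1 -0.4  5. ] w 0.0047
```

View pics/p1.png

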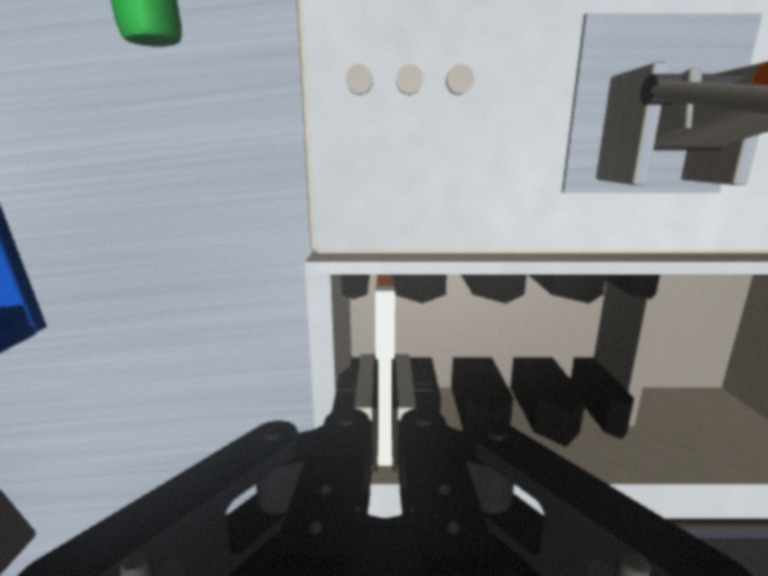

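```bash
python3 - <<'E'
import cv2
a=cv2.imread('pics/p1s.png')[180:400,230:560]; cv2.imwrite('pics/p1sc.png',cv2.resize(a,None,fx=2.4,fy=2.4,interpolation=cv2.INTER_CUBIC))
E
```

```text
(no output)
```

View pics/p1sc.png

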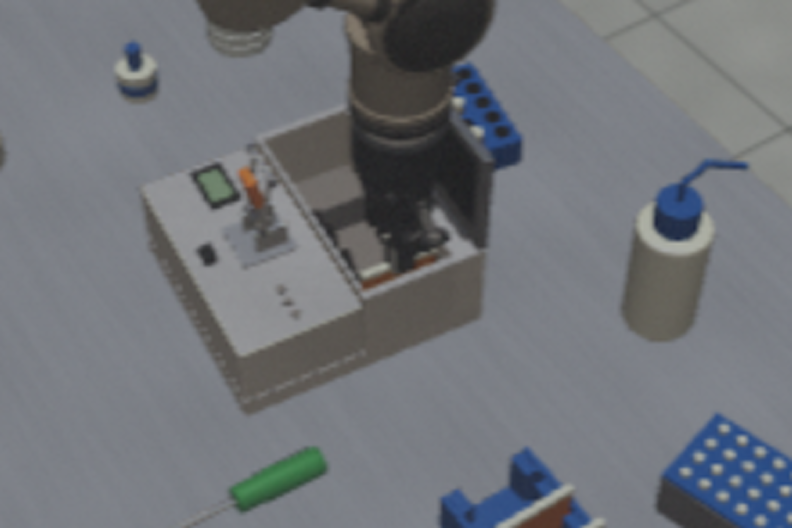

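```bash
python3 - <<'E'
from h import *
s=st()
p=np.array(s['eef_pos'])
h=r.move_straight(p+[0,0,-.002],speed=.015,max_force=6); st(h)
command_gripper(.009,30); st('open')
r.move_straight(p+[0,0,.004],speed=.03); st('up4')
r.move_straight(p+[0,0,.07],speed=.1); st('up')
snap('wrist','p1b')
E
```

```text
t13.4 pos [ 0.5782 -0.0231  0.1082] box [ 1.000e-01 -8.250e+01  1.082e+02] F [0.  0.9 5.4] w 0.0042
False t13.7 pos [ 0.5784 -0.0232  0.1081] box [  0.3 -82.6 108.1] F [-5.   0.1 15.5] w 0.0042
open t13.9 pos [ 0.5783 -0.023   0.1061] box [  0.2 -82.4 106.1] F [1.  1.2 1.9] w 0.0088
up4 t14.2 pos [ 0.5783 -0.0232  0.1123] box [  0.2 -82.5 112.3] F [-0.4  0.1 -0.1] w 0.0091
up t15.1 pos [ 0.5778 -0.0231  0.1776] box [ -0.3 -82.5 177.6] F [-0.3  0.3  0.6] w 0.0091
```

View pics/p1b.png

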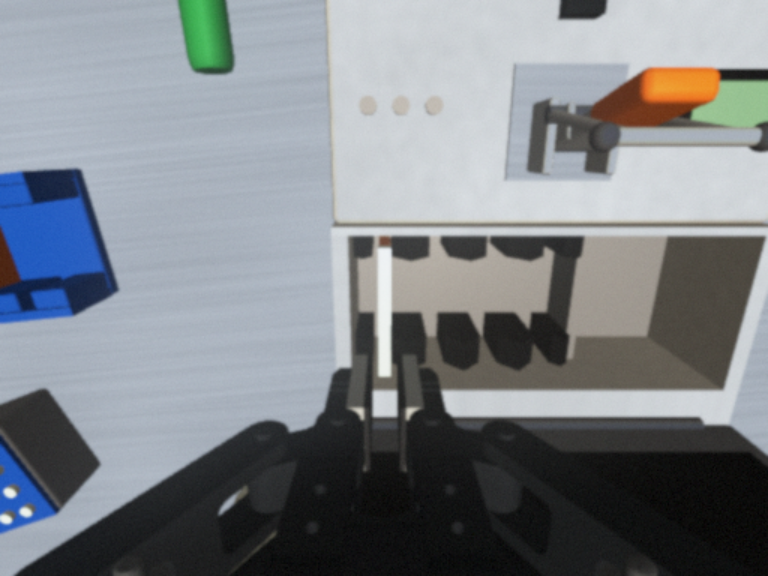

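```bash
cat > chk.py <<'E'
from h import *
import sys
p,P=cloud('wrist',sys.argv[1]);B=tob(P);pi=p.astype(int)
w=(pi.min(-1)>140)&(abs(B[...,0])<37)&(B[...,1]>-97)&(B[...,1]<30)&(B[...,2]>75)&(B[...,2]<120)
n,l,s,c=cv2.connectedComponentsWithStats(w.astype(np.uint8))
for i in range(1,n):
    if s[i,4]>60: q=B[l==i]; print(np.median(q,0).round(1),[np.round(a,1) for a in cv2.minAreaRect(q[:,:2].astype(np.float32))],s[i,4])
E
python3 chk.py p1b
```

```text
[ -3.6 -82.3  90.6] [array([ -0.7, -82.2]), array([70. ,  6.1]), np.float64(0.3)] 714
```

```bash
cat > go.py <<'E'
from h import *
import sys
px,py,sy,fn=float(sys.argv[1]),float(sys.argv[2]),float(sys.argv[3]),sys.argv[4]
if plate(px,py,sy,13,0):
    s=r.read_state(); p=np.array(s['eef_pos']); t=b2w(0,sy,90-13+25)
    if abs(p[2]-t[2])<.003:
        command_gripper(.016,30)
        r.move_straight(p+[0,0,.02],speed=.06); r.move_straight(p+[0,0,.075],speed=.12); st('up'); snap('wrist',fn)
    else: print('HEIGHT OFF',p[2]-t[2])
E
python3 go.py .5324 -.2765 -52 p2 && python3 chk.py p2
```

```text
down t17.4 pos [ 0.5327 -0.2767  0.0929] box [ -20.7 -339.3   92.9] F [ 0.9 -0.1  0.4] w 0.0219
grip t17.7 pos [ 0.5328 -0.2767  0.0932] box [ -20.6 -339.3   93.2] F [ 0.5 -0.2  4.5] w 0.0044
lift t18.9 pos [ 0.532  -0.2762  0.2165] box [ -21.4 -338.9  216.5] F [-0.5 -0.4 -1.1] w 0.0043
above teeth t21.5 pos [0.5815 0.0071 0.1476] box [  0.4 -52.1 147.6] F [ 0.3  0.7 -0.7] w 0.0046
near False t22.6 pos [0.5813 0.0072 0.1083] box [  0.2 -52.  108.3] F [-0.5  1.2 -0.7] w 0.0047
floor True t23.0 pos [0.5812 0.0072 0.1032] box [ 1.000e-01 -5.200e+01  1.032e+02] F [-0.9  0.3  4.8] w 0.0047
up t24.4 pos [0.5808 0.0073 0.1775] box [ -0.3 -52.  177.5] F [ 0.6 -0.6  0.4] w 0.0160
[ -5.4 -82.   90.5] [array([ -1.3, -82.1]), array([68.9,  6.6]), np.float64(0.0)] 717
[ -3.  -51.7  90.6] [array([ -0.7, -51.3]), array([ 5.6, 70.6]), np.float64(90.0)] 693
```

```bash
python3 go.py .5332 -.3131 -20 p3 && python3 chk.py p3;  python3 go.py .5333 -.349 12 p4 && python3 chk.py p4
python3 - <<'E'
from h import *
command_gripper(.07); r.reach([.53,.34,.25],QR if 0 else QB); snap('wrist','c1'); snap('scene','sc2'); st()
E
```

```text
down t26.9 pos [ 0.5335 -0.3133  0.093 ] box [ -16.3 -375.7   93. ] F [-0.   0.3 -0.4] w 0.0220
grip t27.2 pos [ 0.5336 -0.3134  0.0932] box [ -16.2 -375.7   93.2] F [ 0.4 -0.4  3.4] w 0.0043
lift t28.4 pos [ 0.5328 -0.3128  0.2164] box [ -17.  -375.2  216.4] F [-0.2  0.4 -0.8] w 0.0047
above teeth t31.3 pos [0.5846 0.039  0.1476] box [  0.4 -20.  147.6] F [-0.7 -0.8 -0.7] w 0.0046
near False t32.5 pos [0.5844 0.0391 0.1083] box [  0.2 -20.  108.3] F [ 0.7  0.1 -1.2] w 0.0047
floor True t32.9 pos [0.5843 0.0391 0.1032] box [ 1.000e-01 -2.000e+01  1.032e+02] F [-0.4 -0.1  4.2] w 0.0046
up t34.3 pos [0.5839 0.0391 0.1776] box [ -0.3 -20.  177.6] F [0.3 0.  0.5] w 0.0167
[ -3.4 -81.9  90.5] [array([ -0.5, -82.1]), array([ 7. , 70.2]), np.float64(89.8)] 757
[ -4.8 -51.3  90.5] [array([ -0.7, -51.3]), array([70.5,  6.8]), np.float64(0.2)] 725
[ -2.9 -19.4  90.5] [array([ -0.7, -19.3]), array([ 5.6, 69.9]), np.float64(89.9)] 694
down t37.0 pos [ 0.5336 -0.3493  0.093 ] box [ -12.7 -411.4   93. ] F [-0.   0.2 -1.1] w 0.0216
grip t37.3 pos [ 0.5337 -0.3493  0.0933] box [ -12.6 -411.5   93.3]
[... 237 characters left out ...]
os [0.5875 0.071  0.1083] box [  0.2  12.  108.3] F [-0.5  0.7  0.1] w 0.0046
floor True t43.4 pos [0.5874 0.071  0.1032] box [1.000e-01 1.200e+01 1.032e+02] F [-0.4 -0.   4.9] w 0.0044
up t44.7 pos [0.587  0.071  0.1777] box [ -0.3  12.  177.7] F [ 0.3  0.2 -0.8] w 0.0162
[ -3.5 -81.9  90.5] [array([ -0.5, -82. ]), array([ 7.9, 70. ]), np.float64(89.8)] 759
[ -3.6 -51.3  90.6] [array([ -0.6, -51.3]), array([70.3,  6.9]), np.float64(0.2)] 753
[ -4.6 -19.4  90.5] [array([ -0.9, -19.4]), array([69.7,  6.7]), np.float64(0.1)] 722
[-3.1 12.9 90.5] [array([-0.8, 12.8]), array([ 5.9, 70.3]), np.float64(89.9)] 697
 t46.5 pos [0.5307 0.3384 0.2494] box [-82.2 272.7 249.4] F [-0.2 -0.5 -0. ] w 0.0700
```

View pics/p4.png

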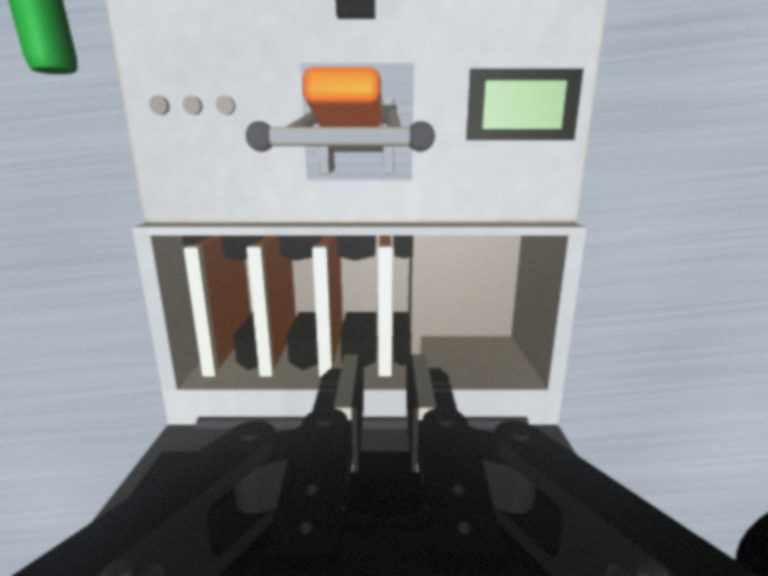

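View pics/c1.png

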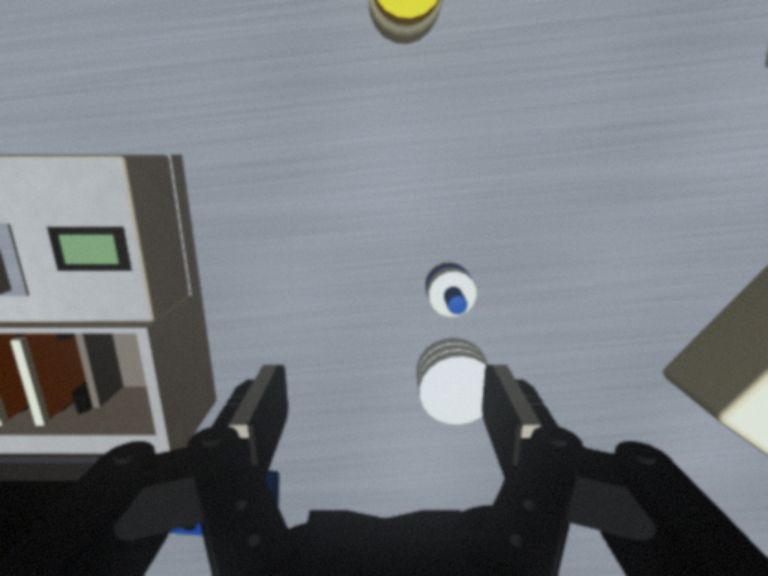

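```bash
cat > can.py <<'E'
from h import *
import sys
p,P=cloud('wrist',sys.argv[1]); pi=p.astype(int); Z=P[...,2]
D=np.hypot(P[...,0]-.53,P[...,1]-.375)<.08
m=(pi[...,2]>pi[...,0]+50)&(Z>.05)&D
q=P[m]; print('knob',np.median(q,0).round(4),np.ptp(q,0).round(4),m.sum())
m=(pi.min(-1)>150)&(abs(Z-.034)<.004)&D
q=P[m]; print('can',cv2.minEnclosingCircle(q[:,:2].astype(np.float32)),np.median(q[:,2]))
E
python3 can.py c1
```

```text
knob [0.5665 0.3906 0.0602] [0.0138 0.0133 0.0058] 126
can ((0.5670453310012817, 0.39159026741981506), 0.020034996792674065) 0.03424463373547314
```

```bash
python3 - <<'E'
from h import *
x,y=.5668,.3911
r.reach([x,y,.12],QB); snap('wrist','c2')
import subprocess,sys
E
python3 can.py c2
python3 - <<'E'
from h import *
x,y=.5668,.3911
command_gripper(.045,30)
print(r.move_straight([x,y,.063],speed=.06,max_force=8)); st('down')
command_gripper(0,30); st('grip')
r.move_straight([x,y,.19],speed=.1); st('lift'); snap('side','c3s')
t=b2w(0,67,0)
r.move_straight([t[0],t[1],.19],speed=.15)
r.move_straight([t[0],t[1],.095],speed=.08); st('near')
print(r.move_straight([t[0],t[1],.078],speed=.02,max_force=5)); st('floor')
snap('wrist','c4')
E
```

```text
knob [0.5671 0.3913 0.0602] [0.0147 0.0147 0.0035] 354
can ((0.567699134349823, 0.39139702916145325), 0.019902244210243225) 0.03424565852443804
False
down t48.7 pos [0.5671 0.3913 0.0636] box [-51.1 328.9  63.6] F [ 0.2  0.9 -0. ] w 0.0449
grip t49.1 pos [0.567  0.3912 0.0635] box [-51.2 328.8  63.5] F [ 0.1 -0.8  2.2] w 0.0149
lift t50.5 pos [0.5665 0.3909 0.1891] box [-51.6 328.5 189.1] F [-0.4 -0.2 -1. ] w 0.0150
near t53.8 pos [0.593  0.1257 0.0956] box [ 0.4 67.1 95.6] F [ 0.1 -0.3 -1.1] w 0.0148
True
floor t54.4 pos [0.5925 0.1256 0.0835] box [-0.1 66.9 83.5] F [-0.1  0.3  3.9] w 0.0149
```

View pics/c4.png

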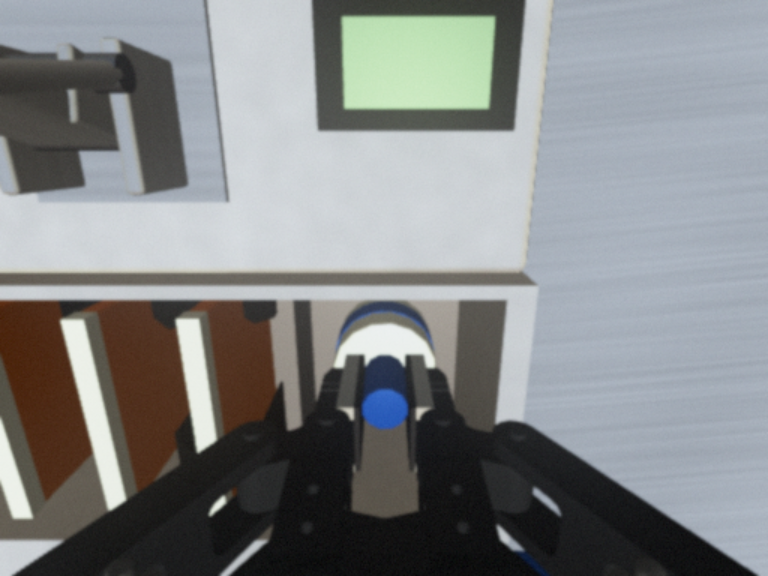

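```bash
python3 - <<'E'
from h import *
command_gripper(.032,30); 
t=b2w(0,67,0)
r.move_straight([t[0],t[1],.12],speed=.06); r.move_straight([t[0],t[1],.24],speed=.15); st()
t=b2w(0,0,0)
r.reach([t[0]-.05,t[1]+.02,.30],QB);snap('wrist','b1')
p,P=cloud('scene','sc2');pi=p.astype(int);Z=P[...,2];X,Y=P[...,0],P[...,1]
m=(Z>.12)&(Z<.2)&(X>.6)&(Y<.05)&(Y>-.3)&(X<.95)
B=tob(P)
m2=(B[...,0]>85)&(B[...,0]<220)&(abs(B[...,1])<200)&(Z>.02)
n,l,s,c=cv2.connectedComponentsWithStats(m2.astype(np.uint8))
for i in range(1,n):
    if s[i,4]>60: q=B[l==i]; print(np.percentile(q,[2,98],axis=0).round(0).tolist(),s[i])
E
python3 chk.py b1
```

```text
t56.5 pos [0.592  0.1257 0.2389] box [ -0.5  66.9 238.9] F [0.4 0.6 0.2] w 0.0322
[[181.0, -190.0, 25.0], [219.0, -145.0, 174.0]] [157 187  27  40 549]
[[147.0, 45.0, 27.0], [208.0, 161.0, 49.0]] [ 213  265   41   52 1139]
[ -1.9 -81.7  90.5] [array([ -0.8, -81.8]), array([ 6.8, 69.7]), np.float64(90.0)] 298
[ -2.5 -51.   90.5] [array([ -0.6, -51.1]), array([70. ,  6.5]), np.float64(0.1)] 292
[ -2.8 -19.   90.5] [array([ -0.6, -19.2]), array([ 6.5, 70. ]), np.float64(90.0)] 290
[-2.3 12.5 90.5] [array([-1. , 12.4]), array([70.1,  5.1]), np.float64(0.0)] 267
```

View pics/b1.png

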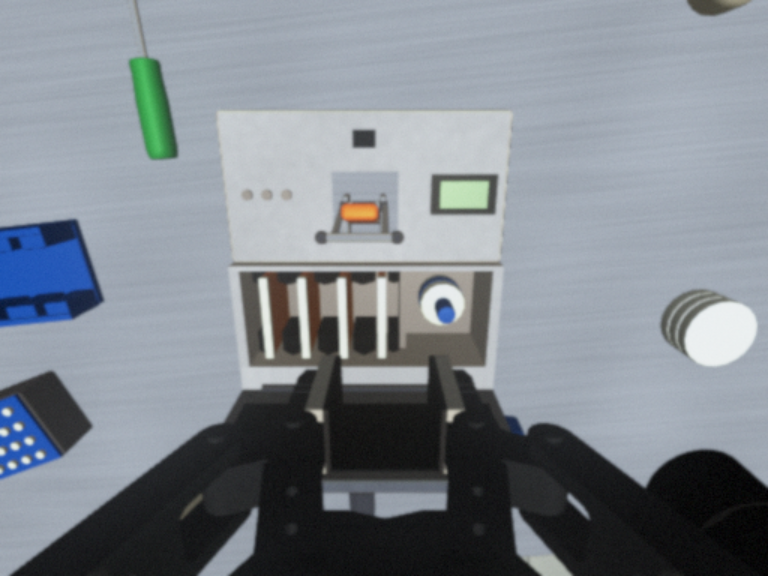

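```bash
cat > lid.py <<'E'
from h import *
HX=62.;RHO=95.;YP=55.
def pt(phi,pen=0):
    x=HX-RHO*np.cos(phi)+(10-pen)*np.sin(phi); z=93+RHO*np.sin(phi)+(10-pen)*np.cos(phi)
    return b2w(x+12,YP,z+25)
command_gripper(0,30)
a=pt(1.58); r.reach(b2w(100,YP,300),QB); r.move_straight(b2w(112,YP,a[2]*1000),QB,speed=.1); st('behind')
h=r.move_straight(pt(1.6),speed=.03,max_force=6); st('touch %s'%h)
for phi in np.arange(1.5,.05,-.1):
    h=r.move_straight(pt(phi),speed=.05,max_force=20)
    s=r.read_state(); print(round(phi,2),h,np.round(s['contact_force'],1))
    if h: break
E
python3 lid.py
```

```text
behind t59.1 pos [0.7032 0.1029 0.2139] box [112.3  55.1 213.9] F [ 0.3 -0.5 -0.2] w 0.0001
touch False t60.1 pos [0.6779 0.1053 0.2127] box [ 86.9  55.  212.7] F [0.5 0.4 0.6] w 0.0000
1.5 False [ 0.2 -0.3  0.7]
1.4 False [ 0.2  0.3 -0. ]
1.3 False [-0.2 -0.1  1. ]
1.2 False [ 0.4 -0.1 -0.3]
1.1 False [-0.5  0.7  0.1]
1.0 False [ 0.   0.2 -0.2]
0.9 False [ 0.2 -0.2 -0.3]
0.8 False [-0.2  0.2 -0.4]
0.7 False [1.6 0.1 0. ]
0.6 False [ 0.9  1.  -0.6]
0.5 False [ 0.6  0.1 -0.2]
0.4 False [0.  0.1 0.1]
0.3 False [ 0.2 -0.5  0.3]
0.2 False [-0.1  0.   0.5]
0.1 False [0.5 0.5 0.6]
```

```bash
python3 - <<'E'
from h import *
st(); snap('wrist','l1'); snap('scene','l1s')
a=cv2.imread('pics/l1s.png')[180:420,250:560]; cv2.imwrite('pics/l1c.png',cv2.resize(a,None,fx=2.4,fy=2.4,interpolation=cv2.INTER_CUBIC))
E
```

```text
t65.2 pos [0.5716 0.1156 0.1369] box [-19.9  55.  136.9] F [0.5 0.5 0.6] w 0.0001
```

View pics/l1c.png

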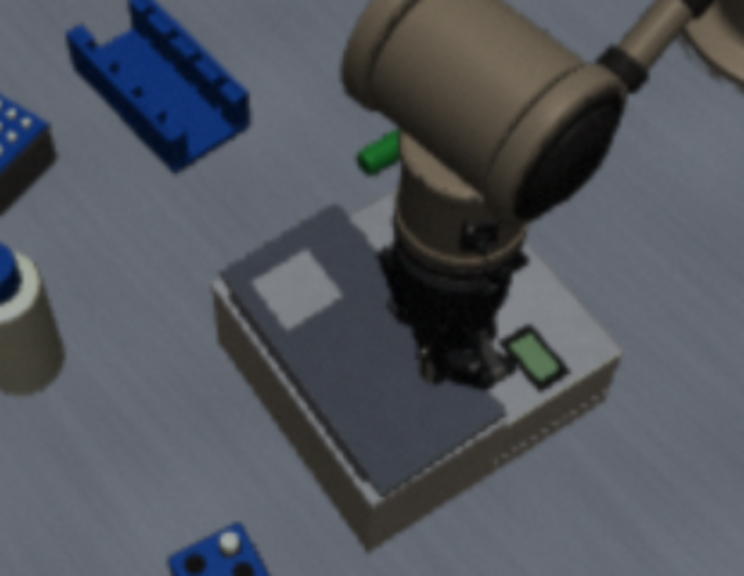

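View pics/l1.png

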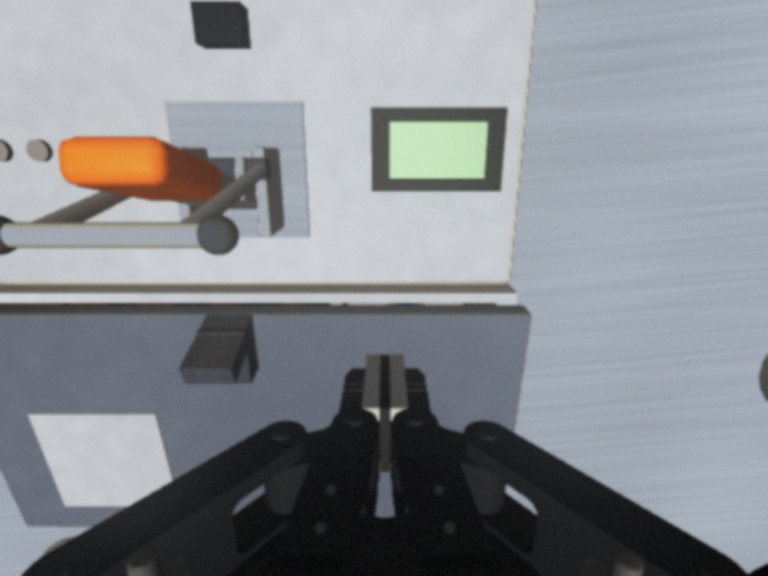

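```bash
python3 - <<'E'
from h import *
h=r.move_straight(b2w(-21,55,129),speed=.03,max_force=12); st(h)
if not h:
    h=r.move_straight(b2w(-21,55,124),speed=.015,max_force=10); st(h)
r.hold(.2)
p=np.array(r.read_state()['eef_pos'])
r.move_straight(p+[0,0,.12],speed=.1)
t=b2w(-60,0,265); r.reach(t,QB); st(); snap('wrist','k1')
p,P=cloud('wrist','k1'); B=tob(P); x,y,z=B[...,0],B[...,1],B[...,2]
k=(abs(y)>30)&(abs(y)<70)&(x>-40)&(x<50)&(z<130)
print('lid z',np.nanpercentile(z[k],[5,50,95])); 
for a in (-40,-20,0,20): g=k&(x>a)&(x<a+10); print(a,np.median(z[g]))
k=(abs(y)<9)&(x>-47)&(x<0)&(z>106)&(z<135); 
for a in range(-47,-10,2):
    g=k&(x>=a)&(x<a+2); print(a,g.sum(),np.percentile(z[g],[5,50,95]).round(1) if g.sum() else '')
k=(abs(y)<35)&(x<-60)&(x>-110)&(z>150)&(z<180); 
for n,m in [('ball+',k&(y>22.5)&(x>-100)),('ball-',k&(y<-22.5)),('barmid',k&(abs(y)<8)&(z>168)),('orange',k&(p[...,0]>150)&(p[...,2]<100))]:
    print(n,np.percentile(B[m],[2,50,98],axis=0).round(1).tolist() if m.sum() else None)
E
```

```text
False t65.8 pos [0.5703 0.1158 0.1287] box [-21.2  55.  128.7] F [-0.1  0.1  0.2] w 0.0001
True t66.0 pos [0.5707 0.1158 0.128 ] box [-20.9  55.  128. ] F [-1.3 -0.8  6.1] w 0.0003
 t67.9 pos [0.5261 0.0642 0.2652] box [-60.3  -0.7 265.2] F [-0.2  0.6 -0.1] w 0.0000
lid z [102.37389738 103.50453527 104.66858678]
-40 103.33424837004499
-20 103.38214302136001
0 103.65768279993459
20 103.6727486388294
-47 14 [106.4 106.9 109. ]
-45 69 [107.9 112.8 116. ]
-43 82 [114.6 119.7 124.2]
-41 62 [122.9 127.  128.8]
-39 31 [126.9 127.8 128.5]
-37 29 [126.4 127.4 128. ]
-35 23 [125.4 126.6 127.7]
-33 0 
-31 0 
-29 11 [113.1 113.6 114.3]
-27 26 [112.4 113.3 114.3]
-25 15 [112.3 113.1 113.5]
-23 0 
-21 0 
-19 0 
-17 0 
-15 0 
-13 0 
-11 0 
ball+ [[-87.7, 22.9, 171.2], [-84.6, 23.9, 173.2], [-80.9, 25.4, 174.5]]
ball- [[-87.3, -24.8, 170.1], [-84.3, -23.9, 172.8], [-80.9, -22.8, 173.7]]
barmid [[-86.3, -7.3, 171.0], [-84.6, 0.3, 172.5], [-82.3, 7.9, 174.0]]
orange [[-102.3, -9.6, 162.5], [-98.2, 0.3, 165.5], [-93.4, 10.3, 167.2]]
```

View pics/k1.png

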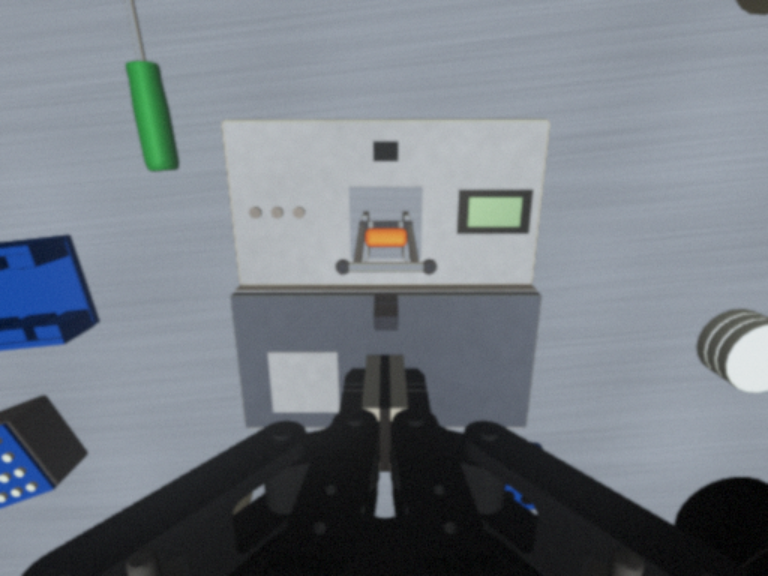

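```bash
python3 - <<'E'
from h import *
m=optics.camera_model('wrist');K=m['K'];T=m['tool_from_camera']
for fn in ['w_rack','c1','c2','b1','p2','k1']:
    d=np.load(f'pics/{fn}.npz')['d']
    v,u=np.mgrid[0:384,0:512];P=np.stack([(u-K[0,2])/K[0,0]*d,(v-K[1,2])/K[1,1]*d,d],-1)@T[:3,:3].T+T[:3,3];P*=1000
    k=(d>0)&(abs(P[...,1])<45)&(abs(P[...,0])<14)&(P[...,2]<32)&(P[...,2]>0)
    print(fn,np.percentile(P[k][:,2],[90,98,99.5]).round(1),'y',np.abs(P[k&(P[...,2]>5)][:,1]).min().round(1))
E
```

```text
w_rack [ 9.7 11.1 11.5] y 41.7
c1 [13.3 15.9 16.8] y 34.0
c2 [13.4 15.8 16.6] y 34.1
b1 [18.  22.  23.5] y 15.3
p2 [18.3 22.6 24. ] y 7.4
k1 [16.8 19.6 20.4] y 0.2
```

```bash
cat > hook.py <<'E'
from h import *
OFF=13.5
def go(x,z,sp=.04,mf=None):
    h=r.move_straight(b2w(x,0.3,z+OFF),QB,speed=sp,max_force=mf); s=st('bar->%s,%s %s'%(x,z,h)); return h
if __name__=='__main__':
    command_gripper(.072,40)
    r.reach(b2w(-84.4,.3,230),QB)
    h=go(-84.4,170.8,.06,8); 
    command_gripper(0,40); s=st('grip'); snap('wrist','h1')
    print(optics and 'ok' if .045<s['grip_width']<.056 else 'BAD')
E
python3 hook.py
```

```text
bar->-84.4,170.8 False t69.9 pos [0.5024 0.0675 0.1846] box [-84.1   0.3 184.6] F [ 0.3 -0.3  1.2] w 0.0720
grip t70.2 pos [0.5025 0.0673 0.1848] box [-84.    0.2 184.8] F [ 0.1 -2.1  1.9] w 0.0478
ok
```

View pics/h1.png

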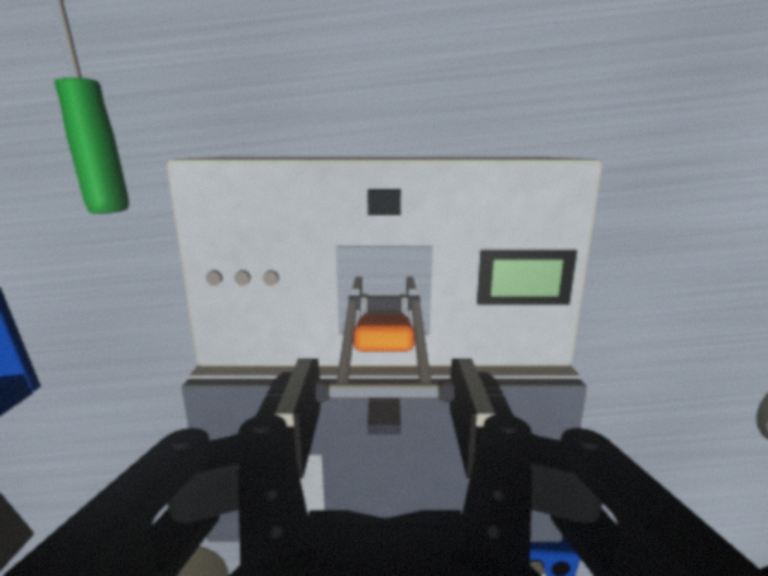

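```bash
python3 - <<'E'
from hook import *
for x,z in [(-70,168),(-55,160)]:
    if go(x,z,.04,25): break
snap('wrist','h2')
E
```

```text
bar->-70,168 False t70.8 pos [0.5161 0.066  0.1809] box [-70.4   0.2 180.9] F [-2.3 -1.7 -0.2] w 0.0478
bar->-55,160 False t71.4 pos [0.5315 0.0645 0.1734] box [-54.9   0.2 173.4] F [-1.5 -2.4  0. ] w 0.0482
```

View pics/h2.png

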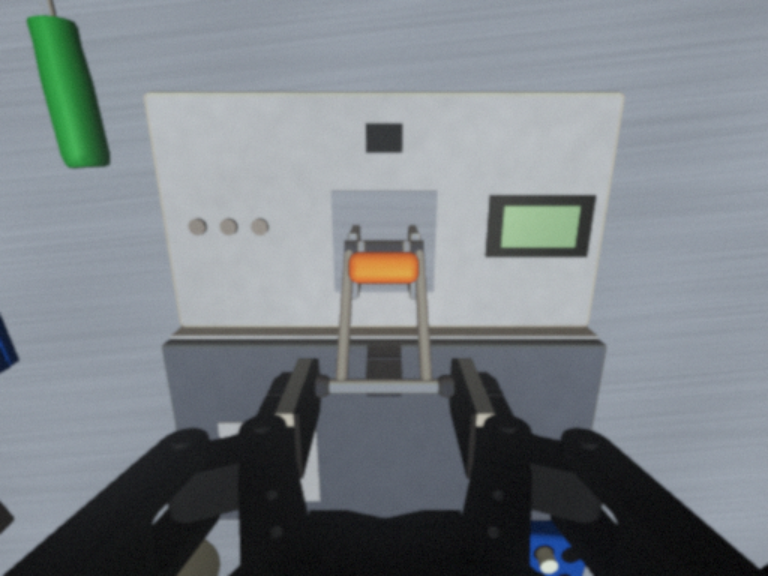

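Grip holds and the lever is following; continue over the horn.

```bash
python3 - <<'E'
from hook import *
for x,z in [(-45,150),(-37,143),(-27,137)]:
    if go(x,z,.04,30): break
snap('wrist','h3'); snap('side','h3s'); snap('scene','h3c')
a=cv2.imread('pics/h3s.png')[180:400,230:560]; cv2.imwrite('pics/h3sc.png',cv2.resize(a,None,fx=2.4,fy=2.4,interpolation=cv2.INTER_CUBIC))
p,P=cloud('wrist','h3'); B=tob(P)
k=(abs(B[...,1])<14)&(B[...,2]>128)&(B[...,2]<155)&(B[...,0]>-45)&(B[...,0]<-10)
print('bar',np.percentile(B[k],[2,50,98],axis=0).round(1).tolist(),k.sum())
E
```

```text
bar->-45,150 False t71.9 pos [0.5418 0.0636 0.1635] box [-44.5   0.3 163.5] F [-0.6 -2.2  2.2] w 0.0482
bar->-37,143 False t72.3 pos [0.549  0.0629 0.156 ] box [-37.3   0.3 156. ] F [-3.5 -2.9  1. ] w 0.0482
bar->-27,137 False t72.8 pos [0.5591 0.0622 0.1504] box [-27.2   0.5 150.4] F [-3.9  0.   0.8] w 0.0478
bar [[-43.6, -13.7, 128.1], [-34.7, 0.2, 136.7], [-31.6, 13.7, 138.3]] 669
```

View pics/h3.png

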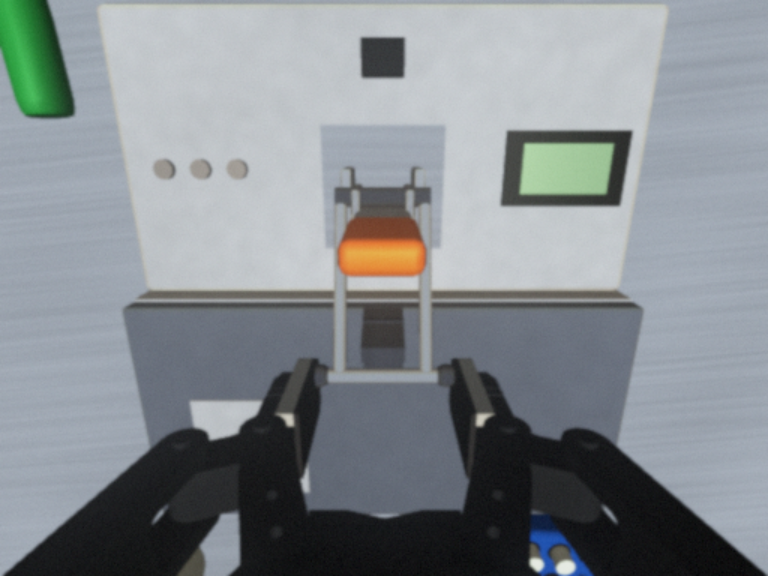

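View pics/h3sc.png

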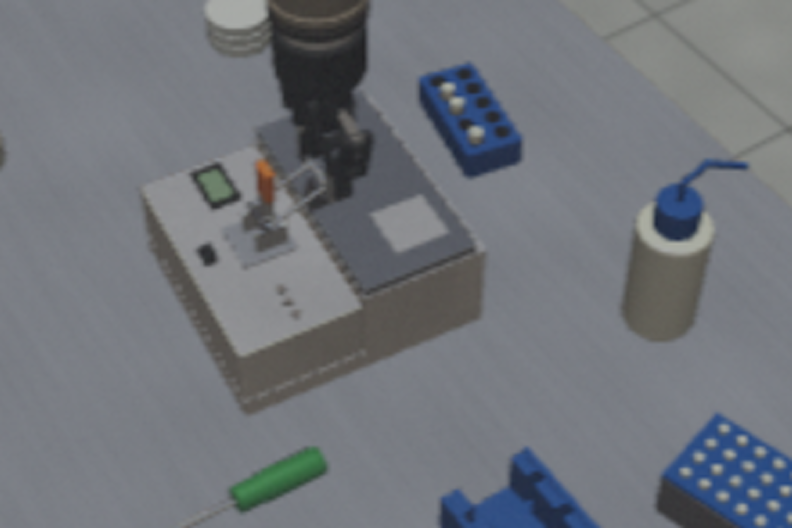

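```bash
cat > bar.py <<'E'
from h import *
def bar(fn,zmin):
    p,P=cloud('wrist',fn); B=tob(P)
    k=(abs(B[...,1])<12)&(B[...,2]>zmin)&(B[...,2]<zmin+40)&(B[...,0]>-55)&(B[...,0]<-10)
    print('bar',np.percentile(B[k],[2,50,98],axis=0).round(1).tolist(),k.sum())
E
python3 - <<'E'
from bar import *
bar('h3',133)
for f in ['h1','h2']:
    p,P=cloud('wrist',f);s=tob(np.load(f'pics/{f}.npz')['pos']);B=tob(P)-s
    k=(abs(B[...,1])<12)&(abs(B[...,0])<12)&(abs(B[...,2]+13)<10); print(f,np.percentile(B[k],[2,50,98],axis=0).round(1).tolist(),k.sum())
E
```

```text
bar [[-35.6, -11.3, 134.6], [-34.0, 0.0, 137.1], [-31.4, 11.5, 138.4]] 412
h1 [[-11.8, -11.4, -21.2], [-1.1, -0.3, -13.3], [1.5, 11.5, -11.7]] 424
h2 [[-4.3, -11.6, -15.6], [-2.7, 0.3, -13.5], [-0.1, 11.6, -12.2]] 411
```

```bash
python3 - <<'E'
from hook import *
from bar import bar
command_gripper(0,90); st('grip')
go(-23,136,.03,30); snap('wrist','h4'); bar('h4',133)
go(-20,134.5,.03,30); snap('wrist','h5'); bar('h5',132)
E
```

```text
grip t73.2 pos [0.5593 0.0621 0.1508] box [-27.    0.5 150.8] F [-4.2  0.9  1.8] w 0.0452
bar->-23,136 False t73.4 pos [0.5635 0.0617 0.1497] box [-22.7   0.5 149.7] F [-3.5  1.3  2.3] w 0.0454
bar [[-31.1, -11.6, 133.4], [-29.5, 0.2, 135.8], [-26.7, 11.6, 137.3]] 451
bar->-20,134.5 False t73.7 pos [0.5668 0.0613 0.1482] box [-19.5   0.4 148.2] F [-2.2  1.4  2.5] w 0.0453
bar [[-54.9, -10.7, 132.6], [-49.6, 0.2, 157.6], [-23.7, 11.0, 160.1]] 1225
```

```bash
python3 - <<'E'
from hook import *
go(-21,126,.03,15); go(-21.5,118,.03,15); snap('wrist','h6')
s=r.read_state()
p,P=cloud('wrist','h6'); B=tob(P)
k=(abs(B[...,1])<22)&(abs(B[...,1])>17)&(B[...,2]>106)&(B[...,2]<140)&(B[...,0]>-36)&(B[...,0]<-10)
print(np.percentile(B[k],[2,50,98],axis=0).round(1).tolist(),k.sum())
E
```

```text
bar->-21,126 False t74.2 pos [0.5663 0.0608 0.1401] box [-19.9  -0.2 140.1] F [ 1.4 -2.7  5.9] w 0.0454
bar->-21.5,118 False t74.6 pos [0.5645 0.0614 0.1315] box [-21.7   0.3 131.5] F [ 0.  -0.3  3.4] w 0.0452
[[-32.6, -22.0, 112.3], [-27.3, -21.7, 120.4], [-11.6, 21.5, 139.3]] 609
```

View pics/h6.png

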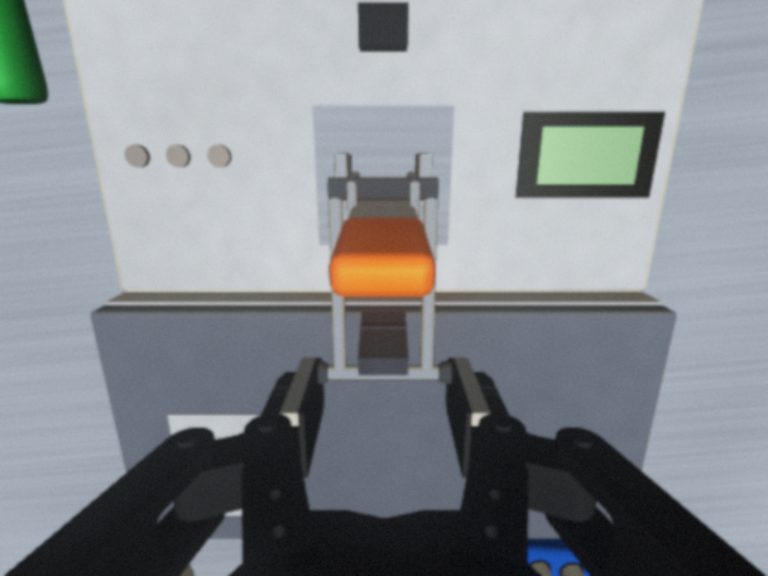

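```bash
python3 - <<'E'
from hook import *
h=go(-21.5,115.5,.02,8)
h=go(-27,115.5,.02,8)
snap('wrist','h7')
p,P=cloud('wrist','h7'); B=tob(P)
for sgn in (1,-1):
    k=(B[...,1]*sgn<21)&(B[...,1]*sgn>16)&(B[...,2]>110)&(B[...,2]<125)&(B[...,0]>-40)&(B[...,0]<-15)
    print(np.percentile(B[k],[2,50,98],axis=0).round(1).tolist(),k.sum())
E
```

```text
bar->-21.5,115.5 True t74.9 pos [0.5647 0.0615 0.1307] box [-21.6   0.4 130.7] F [-1.5  1.2  8.2] w 0.0455
bar->-27,115.5 False t75.3 pos [0.561  0.0618 0.1307] box [-25.2   0.4 130.7] F [ 2.9  0.2 10.6] w 0.0454
[[-39.0, 16.0, 115.2], [-33.8, 18.5, 117.8], [-30.2, 20.9, 119.8]] 125
[[-38.9, -20.8, 114.9], [-33.7, -18.9, 117.8], [-30.0, -16.2, 119.8]] 125
```

View pics/h7.png

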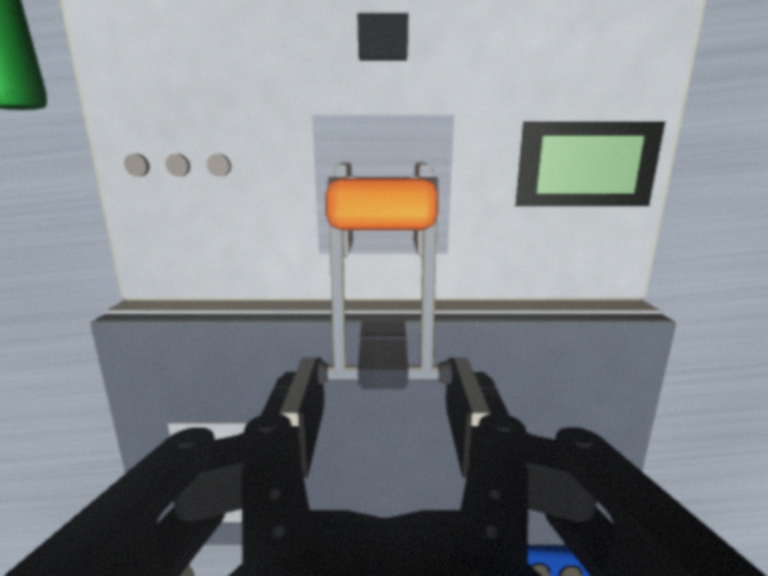

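```bash
python3 - <<'E'
from h import *
command_gripper(.066,40); s=st('open'); p=np.array(s['eef_pos'])
r.move_straight(p+[0,0,.03],speed=.05); r.move_straight(p+[0,0,.1],speed=.12)
r.reach(b2w(-45,0,255),QB); snap('wrist','h8'); st()
p,P=cloud('wrist','h8'); B=tob(P)
for sgn in (1,-1):
    k=(B[...,1]*sgn<25)&(B[...,1]*sgn>17)&(B[...,2]>107)&(B[...,2]<125)&(B[...,0]>-40)&(B[...,0]<-15)
    print('bar',np.percentile(B[k],[2,50,98],axis=0).round(1).tolist(),k.sum())
k=(p[...,0]>150)&(p[...,2]<100)&(abs(B[...,1])<15)&(B[...,2]>100)
print('orange',np.percentile(B[k],[1,50,99],axis=0).round(1).tolist())
E
```

```text
open t75.7 pos [0.5587 0.062  0.1284] box [-27.6   0.4 128.4] F [-0.5 -1.5 -0.1] w 0.0661
 t77.5 pos [0.5411 0.0634 0.2545] box [-45.2   0.  254.5] F [ 0.  -0.2 -0.3] w 0.0663
bar [[-38.8, 17.3, 116.0], [-33.9, 21.1, 118.2], [-29.4, 24.9, 120.4]] 65
bar [[-36.1, -24.4, 115.8], [-33.5, -21.4, 118.4], [-29.7, -17.7, 120.0]] 56
orange [[-101.2, -10.7, 162.0], [-97.0, 0.2, 165.7], [-91.9, 10.3, 167.4]]
```

View pics/h8.png

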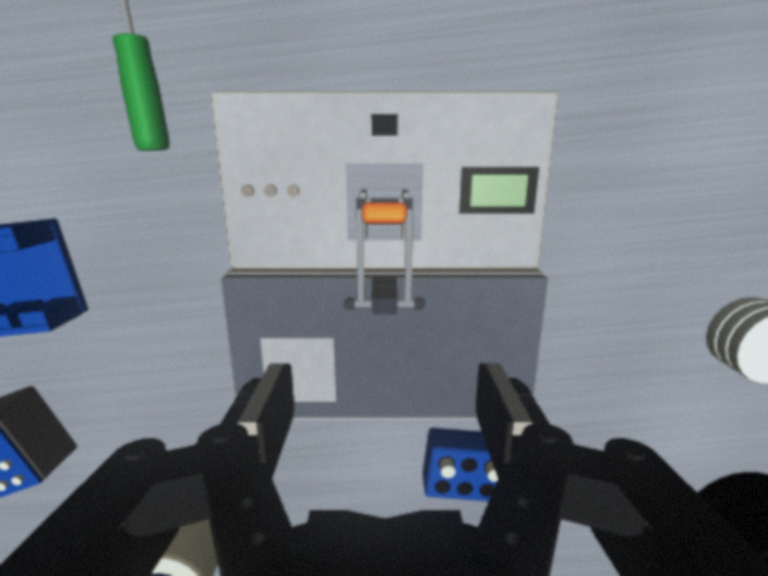

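```bash
cat > lever.py <<'E'
from h import *
PX,PZ,RHO=-86.5,98.,58.
def pt(th,pen=0):
    x=PX-RHO*np.cos(th)+(5-pen)*np.sin(th); z=PZ+RHO*np.sin(th)+(5-pen)*np.cos(th)
    return b2w(x+12,0.3,z+25)
if __name__=='__main__':
    command_gripper(0,40)
    a=pt(1.43); r.move_straight(b2w(-55,.3,250),QB,speed=.15)
    r.move_straight(b2w(-62,.3,a[2]*1000),QB,speed=.1); st('beside')
    h=r.move_straight(pt(1.45),speed=.03,max_force=6); st('touch %s'%h)
    for th in np.arange(1.35,.5,-.1):
        h=r.move_straight(pt(th),speed=.05,max_force=20)
        s=r.read_state(); print(round(th,2),h,np.round(s['contact_force'],1))
        if h: break
    st(); snap('wrist','v1')
E
python3 lever.py
```

```text
beside t79.2 pos [0.5249 0.0653 0.1817] box [-61.5   0.3 181.7] F [-0.1  0.3 -0.5] w 0.0000
touch False t79.9 pos [0.51   0.0667 0.1813] box [-76.5   0.3 181.3] F [ 0.6 -0.3  1.2] w 0.0001
1.35 False [0.6 0.  0.7]
1.25 False [-0.7  0.1 -0.4]
1.15 False [-1.  -0.3 -0.2]
1.05 False [ 0.   0.3 -1.3]
0.95 False [ 0.3 -0.5  1. ]
0.85 False [ 0.9  0.1 -0.4]
0.75 False [ 0.1 -0.2  0.5]
0.65 False [0.2 0.  0.4]
0.55 False [ 0.8 -0.7  0.1]
 t82.3 pos [0.4649 0.0711 0.1572] box [-121.8    0.3  157.2] F [ 0.8 -0.7  0.1] w -0.0000
```

View pics/v1.png

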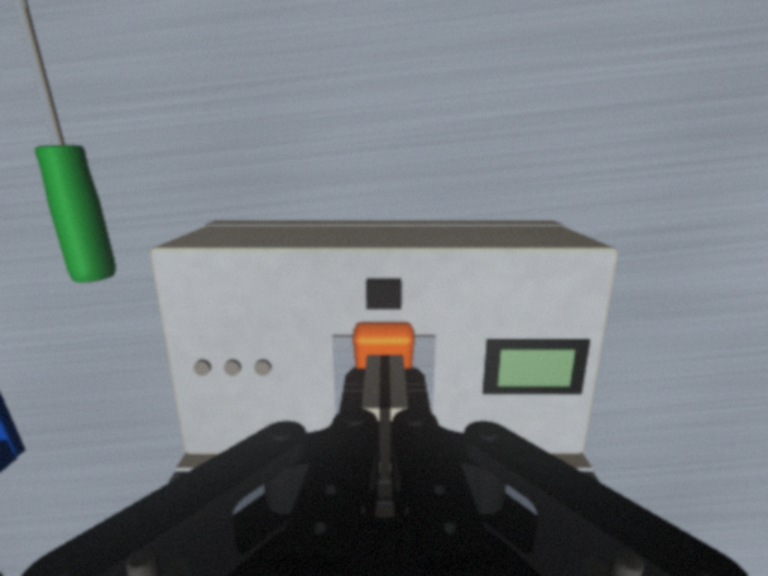

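```bash
python3 - <<'E'
from lever import *
snap('side','v1s')
a=cv2.imread('pics/v1s.png')[180:400,230:560]; cv2.imwrite('pics/v1sc.png',cv2.resize(a,None,fx=2.4,fy=2.4,interpolation=cv2.INTER_CUBIC))
E
```

```text
(no output)
```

View pics/v1sc.png

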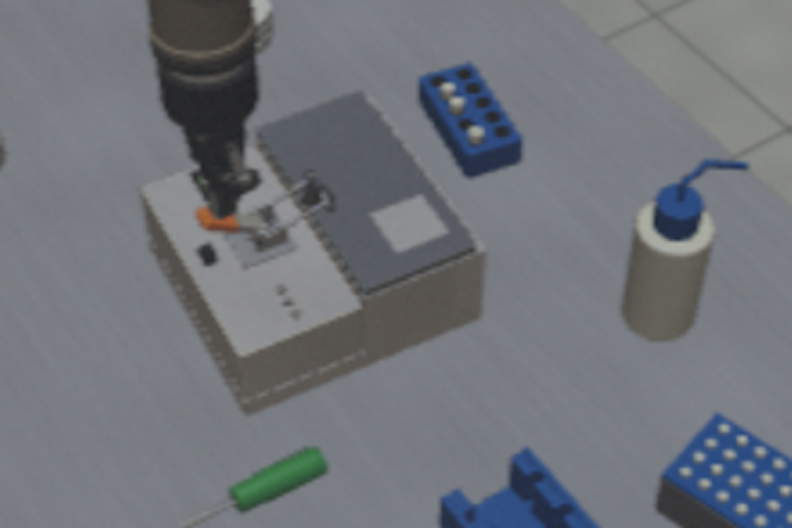

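Loop is still round the keeper; press on.

```bash
python3 - <<'E'
from lever import *
for th in [.45,.35,.27,.2,.13,.06,0]:
    h=r.move_straight(pt(th),speed=.03,max_force=25)
    s=r.read_state(); print(th,h,np.round(s['contact_force'],1),tob(s['eef_pos']).round(1))
    if h: break
h=r.move_straight(pt(-.04),speed=.02,max_force=12); st(h)
p=np.array(r.read_state()['eef_pos'])
r.move_straight(p+[0,0,.14],speed=.12)
r.reach(b2w(-60,0,275),QB); r.hold(.3); snap('wrist','v2'); snap('side','v2s');snap('scene','v2c'); st()
p,P=cloud('wrist','v2'); B=tob(P); pi=p.astype(int)
k=(pi[...,0]>150)&(pi[...,2]<100)&(abs(B[...,1])<15)&(B[...,0]<-90)
print('orange',np.percentile(B[k],[1,50,99],axis=0).round(1).tolist())
x=B[k]; print('slope',np.polyfit(x[:,0],x[:,2],1))
k=(abs(B[...,1])>30)&(abs(B[...,1])<90)&(B[...,0]>-44)&(B[...,0]<-30); print('lid edge z',np.median(B[k][:,2]))
k=(abs(B[...,1])<21)&(abs(B[...,1])>17.5)&(B[...,2]>107)&(B[...,2]<125)&(B[...,0]>-50)&(B[...,0]<-15)
print('bar',np.percentile(B[k],[2,50,98],axis=0).round(1).tolist(),k.sum())
E
```

```text
0.45 False [-0.1  0.2 -0. ] [-124.9    0.3  152.5]
0.35 False [-0.7 -0.2 -0.7] [-127.6    0.3  147.3]
0.27 False [-0.3 -0.5  0.3] [-129.3    0.3  143. ]
0.2 False [ 0.5  0.2 -0. ] [-130.6    0.3  139.2]
0.13 False [ 0.5 -0.  -0.7] [-131.6    0.3  135.2]
0.06 False [-0.2  0.2  1. ] [-132.3    0.3  131.2]
0 False [-0.5 -0.5  0.2] [-132.6    0.3  127.8]
True t84.7 pos [0.4544 0.0721 0.1268] box [-132.4    0.3  126.8] F [-2.2  0.2  9.2] w 0.0002
 t86.8 pos [0.5261 0.0649 0.2753] box [-6.030e+01  1.000e-01  2.753e+02] F [-0.4  0.  -1.2] w 0.0002
orange [[-152.7, -10.4, 100.1], [-137.2, 0.2, 103.2], [-121.3, 9.9, 105.0]]
slope [1.53784520e-02 1.05266818e+02]
lid edge z 103.34564799066412
bar [[-37.2, -20.3, 115.8], [-34.7, 17.8, 118.0], [-31.2, 20.9, 119.8]] 42
```

View pics/v2.png

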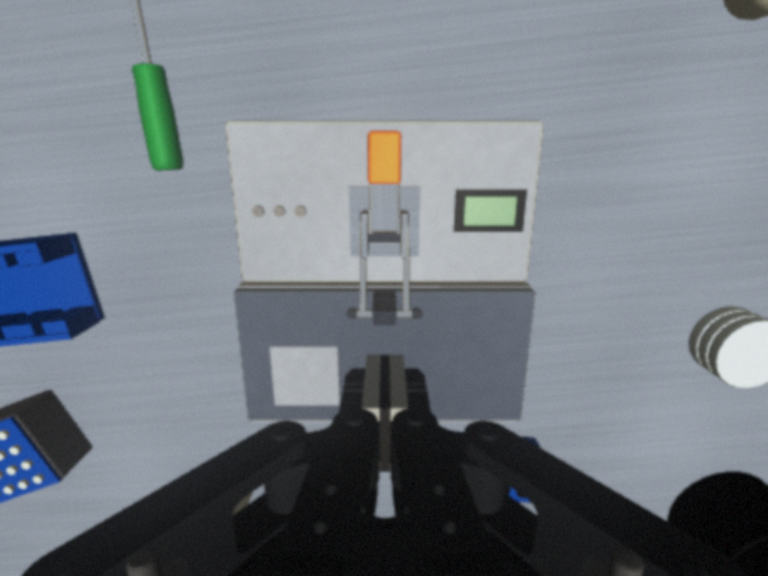

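View pics/v2s.png

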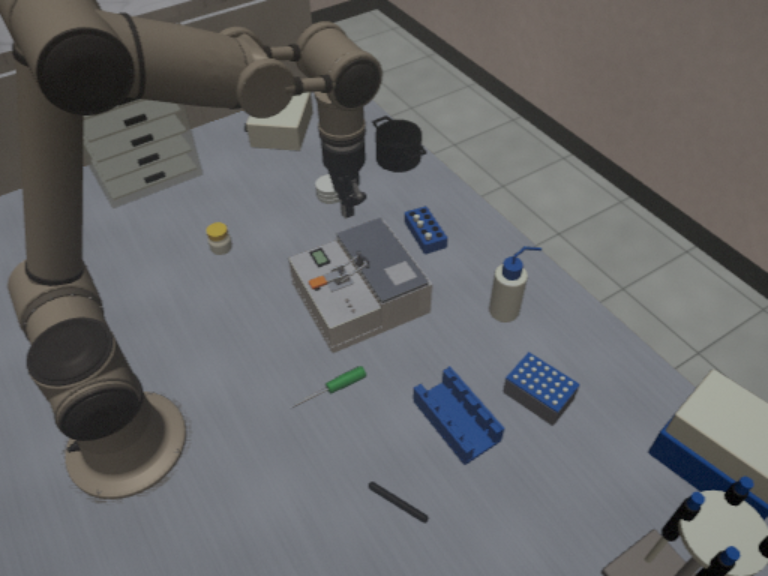

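```bash
python3 - <<'E'
from h import *
r.reach(b2w(-30,0,190),QB); snap('wrist','v3'); st()
p,P=cloud('wrist','v3'); B=tob(P)
k=(abs(B[...,1])<13.5)&(abs(B[...,1])>9.5)&(B[...,2]>107)&(B[...,2]<125)&(B[...,0]>-60)&(B[...,0]<-15)
print('bar between rods and horn',np.percentile(B[k],[2,50,98],axis=0).round(1).tolist(),k.sum())
k=(abs(B[...,1])<7)&(B[...,2]>107)&(B[...,2]<135)&(B[...,0]>-48)&(B[...,0]<-15)
print('horn',np.percentile(B[k],[2,50,98],axis=0).round(1).tolist(),k.sum())
a=cv2.imread('pics/v3.png')[150:400,200:560]; cv2.imwrite('pics/v3c.png',cv2.resize(a,None,fx=2.2,fy=2.2,interpolation=cv2.INTER_CUBIC))
E
```

```text
t87.3 pos [0.5567 0.062  0.1915] box [-2.960e+01  1.000e-01  1.915e+02] F [-0.1  0.3  0.1] w -0.0000
bar between rods and horn [[-57.0, -13.5, 107.8], [-37.5, -11.2, 115.6], [-31.9, 13.3, 118.7]] 175
horn [[-45.0, -6.6, 108.3], [-40.6, 0.2, 120.5], [-24.1, 6.7, 128.7]] 596
```

View pics/v3c.png

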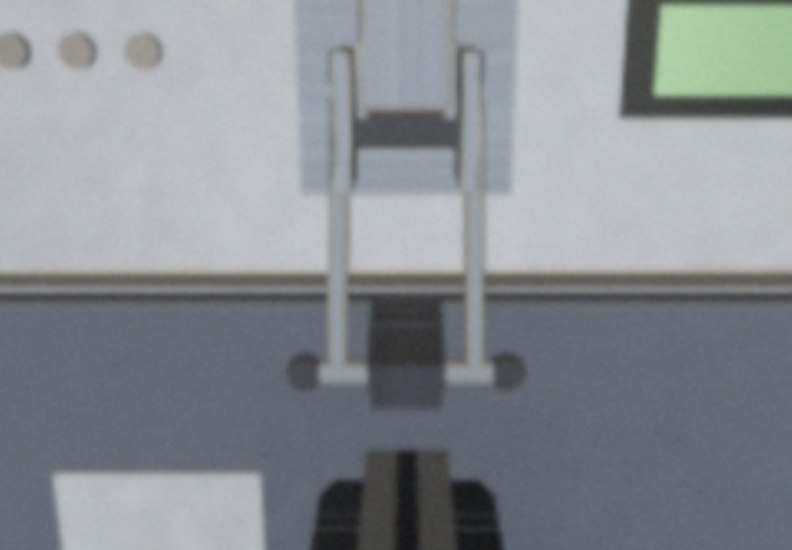

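```bash
python3 - <<'E'
from h import *
p=np.array(r.read_state()['eef_pos']); r.move_straight(p+[0,0,.1],speed=.12); st()
r.finish_job()
E
```

```text
t88.3 pos [0.5563 0.062  0.291 ] box [-3.00e+01  1.00e-01  2.91e+02] F [ 0.7 -0.3 -0.4] w 0.0002
the job is handed in; nothing more can be done
```

The job is handed in at about 88 s of the 210 s allowed. All four plates and the canister are in the dry box, and the lid is shut and latched.

- **Plates:** each of the four stands in its own slot. Their tops measured 90.5 mm above the bench, which is fully down.
- **Canister:** it had been knocked about 4 cm from its first position before I got to it, so I located it again. It now stands upright in the bay.
- **Lid:** it was lowered slowly, and its top measured 103.3–103.7 mm against 103 mm expected.
- **Latch:** the last close-up shows the loop's bar behind the keeper horn, at its seat. The lever lies flat (slope about 0.015 rad) and stayed flat after the arm withdrew.

Two things fell outside what I expected:

- **Loop slip:** the bar slipped about 6 mm in the jaws while I pulled it. I gripped harder, measured again and allowed for the offset.
- **No force readings while moving:** the readings I took after each step of pushing the lid and lever were close to zero. The force of the latch snapping over is therefore unmeasured; that it holds rests on the pictures.

The bystander items I could see in the last side picture were still in place.

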